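# Fetch the backup drive from behind the things on the desk board

## Task

The flat black backup drive lies at the back of the wooden board, behind the speaker, the drinks can and the white bottle. First move all three onto the grey side tray, standing upright; while they stand there, fetch the drive and lay it on the docking pad, centred and square with the pad, long side along long side. Then put the speaker, the can and the bottle back, upright and centred on the very coasters they stood on at the start (how they are turned does not matter), and leave the mug, mouse, eraser and sharpener where they are.

Things in the scene. Friction and masses are not known exactly. Their poses are not given: they have to be found in the camera images.
- drive: Backup drive: flat black slab 52 (its x) x 98 (its y) x 11 mm (z), 60 g, lying flat at the back (+x) of the wooden board, whose top is 6 mm above the desk mat (z = 0.006). Origin: centre of its underside. It cannot be taken while the three things stand in front of it (25 to 45 mm nearer the robot; a gripper's body meets them). Grasp across its 52 mm.
- speaker: Black desk speaker, upright box 70 (its x, depth) x 61 (its y, width) x 186 mm tall, 0.5 kg, two light rings on its front (-x). Origin: centre of its underside. It stands on one of three round cork coasters (80 mm wide, 4 mm thick, 96 mm apart in a row along the board's front half; coaster top at z = 0.010); which one varies. Grasp across its 61 mm width, high up.
- can: Plain aluminium drinks can, upright, 62 mm in diameter, 115 mm tall, straight sides from 15 to 95 mm height, 0.2 kg. Origin: centre of its underside. It stands on another of the three coasters.
- bottle: White plastic bottle with paper label and grey screw cap, upright, body 54 mm in diameter (straight up to about 80 mm), 165 mm tall in all; the cap is 26 mm in diameter and takes up the top 16 mm (149 to 165 mm height), fixed, good to grip. 0.25 kg. Origin: centre of its underside. It stands on the third coaster.
- side_tray: Grey shallow tray, fixed, 260 (its x) x 130 mm (its y), empty at the start: the side area for the three things. Origin: at its centre; its floor lies 5 mm above the origin, with a rim 4 mm wide that stands 6 mm above the floor. The inside measures 252 x 122 mm, enough for the three in one row along x, about 88 mm apart. It lies to the left or the right of the board.
- dock_pad: Docking pad, fixed: aluminium plate 80 (its x) x 126 mm (its y) with a black rubber inlay of 66 x 112 mm. Origin: at its centre; the rubber top, where the drive goes, lies 8 mm above the origin. It lies on the other side of the board from the tray.
- eraser_loose: Eraser in a card sleeve, 19 x 46 x 12 mm, on the board near the left end of the drive. Origin: centre of its underside. A bystander: leave it.
- sharpener: Small metal pencil sharpener, 15 x 25 x 14 mm, on the board near the right end of the drive. Origin: centre of its underside. A bystander: leave it.
- cordless_mouse: Black computer mouse, 120 (its x) x 66 x 39 mm, in front of the board. Origin: centre of its underside. A bystander: leave it.
- mug: Green mug, 86 mm in diameter, 94 mm tall, on the desk at the back left. Origin: underside, 16 mm from the mug's axis towards its handle (axis at +16 mm of its y). A bystander: leave it.
Mind the look-alikes: they are no part of the job. Leave any red look-alike of the can alone.

How it is judged:
On the way, in this order (a step that is already met when the one before it is completed fails the run):
1. the speaker, the can and the bottle all stand upright on the side tray (x of speaker in the frame of side_tray between -0.12 and 0.12 m and y of speaker in the frame of side_tray between -0.05 and 0.05 m and z of each of speaker, can, bottle in the frame of side_tray below 0.012 m and angle between each of speaker, can, bottle's own z axis and vertical below 0.15 rad and x of can in the frame of side_tray between -0.12 and 0.12 m and y of can in the frame of side_tray between -0.05 and 0.05 m and x of bottle in the frame of side_tray between -0.12 and 0.12 m and y of bottle in the frame of side_tray between -0.05 and 0.05 m), for 0.2 s.
2. the drive lies centred and square on the docking pad while the three still stand on the side tray (all of step 1 and horizontal distance between drive and dock_pad below 0.012 m and angle between the x axis of drive and the x axis of dock_pad, either way round below 0.15 rad and z of drive in the frame of dock_pad below 0.012 m and angle between drive's own z axis and vertical below 0.1 rad), for 0.2 s.
At the end, for the whole second after the job is handed in: The drive lies flat on the docking pad, centred within 12 mm and square within 0.15 rad (either way round); the speaker, can and bottle each stand upright (within 0.1 rad) within 15 mm of where they stood at the start, turned anyhow; all is released and at rest (horizontal distance between drive and dock_pad below 0.012 m and angle between the x axis of drive and the x axis of dock_pad, either way round below 0.15 rad and z of drive in the frame of dock_pad below 0.012 m and angle between each of drive, speaker, can, bottle's own z axis and vertical below 0.1 rad and linear speed of each of drive, speaker, can, bottle below 0.02 m/s and distance of each of speaker, can, bottle from where it was at the start of the episode below 0.015 m); the robot touches nothing.
It fails at once if the eraser is moved by more than 20 mm (distance of eraser_loose from where it was at the start of the episode above 0.02 m).
It fails at once if the pencil sharpener is moved by more than 20 mm (distance of sharpener from where it was at the start of the episode above 0.02 m).
It fails at once if the mouse is moved by more than 20 mm (distance of cordless_mouse from where it was at the start of the episode above 0.02 m).
It fails at once if the mug is moved by more than 20 mm (distance of mug from where it was at the start of the episode above 0.02 m).
It fails at once if the speaker, the can or the bottle is tipped over (angle between any of speaker, can, bottle's own z axis and vertical above 0.6 rad).
It also fails if it takes over 144 s, if anything falls off the work surface, if the arm or the gripper's body presses on something with over 40 N, if the wrist force passes 120 N, or if a joint passes its speed limit or range.

## Robot

A 6-joint arm with a two-finger parallel gripper is mounted at the origin on a cart in front of the work surface, level with it; the furniture and walls round the work are solid. World frame = base frame: x ahead of the robot, y to its left, z up, the work surface at z = 0. Lengths are in m, angles in rad, forces in N, time in s.
With the tool pointing down it reaches from about 0.25 to 0.775 m from the base axis. Payload 4 kg.
Tool frame: the origin (TCP) lies at the centre of the arm's flange, where the gripper is bolted on; the fingertips stand 199 mm ahead of it and the grasp point (between the pads) lies 180 mm ahead of it (r.tips_ahead is the distance from the TCP to the fingertips, in m); z points along the fingers, y is the line along which they close (so a half turn about z gives the same grasp; the last joint's range is limited). The gripper opens to 94 mm and grips with 3 to 60 N. Pads are 16 mm wide; open, the fingers measure 119 mm over their backs; the gripper's body (75 mm by 177 mm) begins 78 mm behind the grasp point.
Start: joints at [-1.211, 0.087, 1.371, -0, 1.684, -0.103], TCP at [0.246, -0.492, 0.405] pointing down, gripper open.
Joint ranges: [-3.1, 3.1], [-0.76, 2.03], [0.27, 2.55], [-1.08, 4.22], [0.17, 2.65], [-2.57, 2.57]. Speed limits (rad/s): [2.79, 2.79, 3.14, 3.14, 3.14, 3.14].

## Interface

Orientations are given as [roll, pitch, yaw] about the fixed x, y, z axes, in that order (R = Rz(yaw) Ry(pitch) Rx(roll)).
In Python, from bench import status, vision, job, r gives the robot as it stands.
- The arm moves only by the shell command python3 -m inch 'ROWS' [FORCE]. ROWS is JSON, a list of rows, each an object with "travel": the shift along the tool's x, y, z in mm, a list of three; "yaw": the turn about the tool's z in rad; "hand": the closure, from -1 (fully open) to 1 (shut). A call has exactly 10 rows; each row shifts and turns the commanded pose from where the row before left it, along the tool's axes as they then stand; what a row does not reach is not made up. A row lasts 1/10 s, in which the tool goes at most 50 mm and 8.59 degrees, less where a joint would pass 70% of its speed; a pose out of reach is approached as far as the arm can. A call is refused whole if a number of a shift passes 50 or a number of a turn 0.15, either way. A call with a gripper value outside its range is refused whole. The fingers move at their own pace and stop on an object; FORCE is the grip in N (left out, the last holds). Time passes only in rows, so rows that do not move let the fingers close, or fill a call up. It gives the time, the measured TCP pose, the force, the opening and the grip force at its end, in the units of the state.
- status.read_state(): the state, without advancing time (a new reading comes with each control period).
- vision.read_camera(name): name is "side" or "top"; returns the picture (384x512x3 uint8, red, green, blue); there is no depth.
- vision.get_calibration(name): a dict with "mtx" (3x3 intrinsics, pixels), "D" ([k1, k2, p1, p2, k3] as OpenCV has them; the pictures are not rectified), "R" (3x3) and "t" (3): a world point X has camera coordinates R X + t. Camera axes: x right, y down, z forward; pixel columns grow to the right and rows downward; lengths in m; the calibration is good to about 2 mm. A picture is of the moment at which its call begins. get_calibration takes no time and is no camera call.
- job.sign_off(): hands the job in; it is judged then, once.
The state is a dict: "time": time; "qpos": joint angles; "dq": joint speeds; "joint_torque": joint torques, N m; "eef_pos": TCP position; "ee_rot": TCP orientation; "contact_force": force on the tool from outside, world axes, zero at the start; "wrist_torque": the same for the moment, N m; "grip_width": finger opening in m; "grasp_force": force on a finger pad.
Only numpy, scipy, OpenCV 4.12 (cv2) and the standard library are available. Lean on these libraries where they do the work, as an engineer would, in place of code of your own. Each camera call takes 0.05 s, during which the arm holds its last target. There are 200 camera calls.

## Working session

There is one attempt and no reset: what is moved stays moved. The work goes in short steps, Python scripts to look and compute and a shell command to move; the robot and the scene stay as the last step left them, time stands still between calls to the robot, and variables do not carry over. Pictures are saved under pics/ and viewed, at most 14 in all, crops included, and the job is handed in when it is done.

```bash
ls; mkdir -p pics
python3 - <<'E'
from bench import status, vision, job, r
import cv2
for n in("top","side"):
    im=vision.read_camera(n); cv2.imwrite(f"pics/{n}0.png",im[:,:,::-1]); c=vision.get_calibration(n); print(n,c)
print(status.read_state())
E
```

```text
pics
top {'mtx': array([[446.63736402,   0.        , 254.30450839],
       [  0.        , 446.63736402, 190.28214622],
       [  0.        ,   0.        ,   1.        ]]), 'D': array([0.04786168, 0.        , 0.        , 0.        , 0.        ]), 'R': array([[ 1.32227720e-03, -9.99905477e-01, -1.36853406e-02],
       [-9.94784667e-01,  8.04950531e-05, -1.01997354e-01],
       [ 1.01988815e-01,  1.37488358e-02, -9.94690530e-01]]), 't': array([0.04535654, 0.49417564, 1.081681  ])}
side {'mtx': array([[371.86032977,   0.        , 256.90393681],
       [  0.        , 371.86032977, 192.5987974 ],
       [  0.        ,   0.        ,   1.        ]]), 'D': array([0.01697731, 0.        , 0.        , 0.        , 0.        ]), 'R': array([[ 0.99995832, -0.00200898, -0.00890591],
       [-0.00799722, -0.66331047, -0.74830159],
       [-0.00440406,  0.74834162, -0.66329889]]), 't': array([-0.51164049,  0.07714135,  0.89304332])}
{'time': 0.1, 'qpos': array([-1.21110686e+00,  8.78955316e-02,  1.37204088e+00, -1.25473249e-05,
        1.68360214e+00, -1.03058726e-01]), 'dq': array([ 5.99894579e-04, -2.25324495e-03, -4.61209526e-03,  2.95427623e-04,
       -6.25193723e-04, -4.25558030e-05]), 'joint_torque': array([ 1.78390474e-03, -3.41254985e+01, -3.03300333e+01,  7.18634902e-02,
        3.04464076e-02, -9.35034655e-05]), 'eef_pos': array([ 0.24550848, -0.49206652,  0.40364453]), 'ee_rot': array([-3.13965580e+00, -1.87782667e-04,  4.62746613e-01]), 'contact_force': array([ 1.16730776,  0.35118251, -0.19939802]), 'wrist_torque': array([-0.00627801,  0.01935396,  0.01417063]), 'grasp_force': 0.0, 'grip_width': 0.09400880378548816}
```

View pics/top0.png

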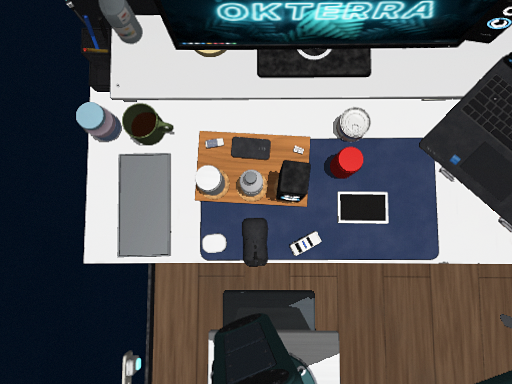

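View pics/side0.png

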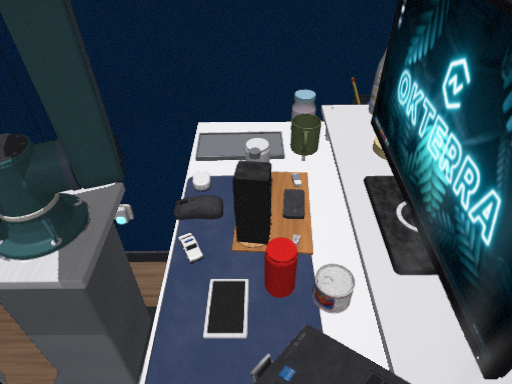

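Run:
```python
import cv2
a=cv2.imread("pics/top0.png")[120:270,110:400]; b=cv2.imread("pics/side0.png")[120:345,170:330]
a=cv2.resize(a,None,fx=2.7,fy=2.7,interpolation=cv2.INTER_CUBIC);cv2.imwrite("pics/c1.png",a)
b=cv2.resize(b,None,fx=2.6,fy=2.6,interpolation=cv2.INTER_CUBIC);cv2.imwrite("pics/c2.png",b)
```

```text
(no output)
```

View pics/c1.png

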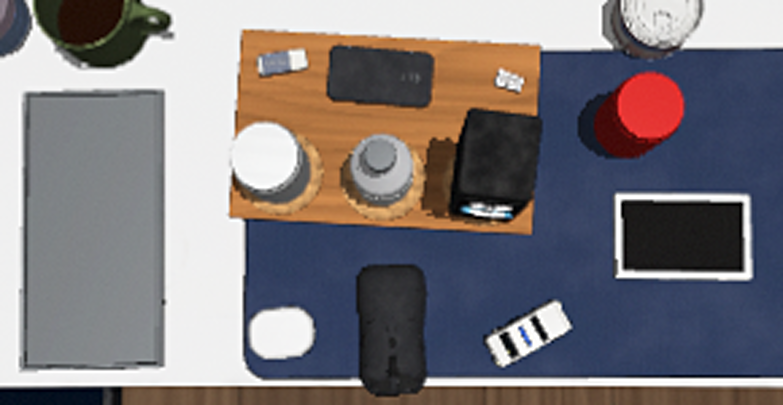

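View pics/c2.png

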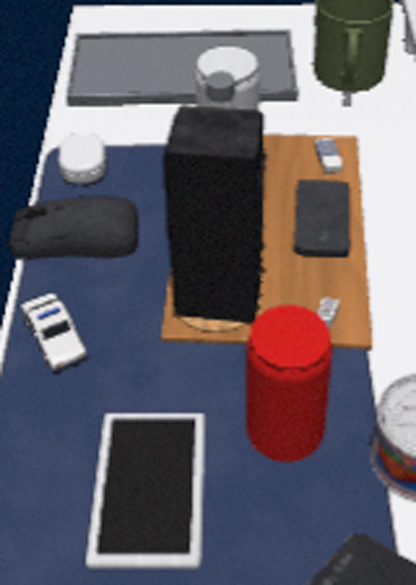

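Seen: the aluminium can (lid at top px (208,178), left coaster), bottle (cap at (250,177), middle), speaker (right, (291,180)), drive (251,148), dock pad (363,207), tray (145,205). Look-alikes: red can (348,162) and patterned tin (353,123) for the can; mouse (255,240) and monitor foot (313,60) for the drive. The two crops confirm this choice.

```bash
cat > h.py <<'E'
import numpy as np, cv2
from bench import status, vision
def cast(n,px,z):
    c=vision.get_calibration(n); u=cv2.undistortPoints(np.float64(px).reshape(-1,1,2),c["mtx"],c["D"]).reshape(-1,2)
    d=np.c_[u,np.ones(len(u))]@c["R"]; o=-c["R"].T@c["t"]
    return (o+d*((z-o[2])/d[:,2])[:,None])[:,:2]
def blob(mask,box):   # biggest contour in x0,y0,x1,y1
    x0,y0,x1,y1=box; m=mask[y0:y1,x0:x1].astype(np.uint8)
    cs,_=cv2.findContours(m,cv2.RETR_EXTERNAL,cv2.CHAIN_APPROX_NONE)
    return max(cs,key=cv2.contourArea)+[x0,y0]
def rect(n,c,z):
    w=cast(n,c.reshape(-1,2),z); (p,s,a)=cv2.minAreaRect(np.float32(w*1000)); return np.round(p,1),np.round(s,1),round(a,1)
E
python3 - <<'E'
from h import *
t=cv2.imread("pics/top0.png"); s=cv2.imread("pics/side0.png")
v=cv2.cvtColor(t,cv2.COLOR_BGR2HSV); V=v[...,2].astype(int); S=v[...,1].astype(int)
print("drive",rect("top",blob((V<90)&(S<110),(225,132,276,164)),.017))
print("pad inlay",rect("top",blob(V<75,(341,195,386,221)),.008)); print("pad",rect("top",blob((V>150)&(S<80),(330,185,395,228)),.008))
print("tray",rect("top",blob((V<190),(112,148,178,262)),.011))
c=blob((V>225)&(S<40),(192,162,228,197)); (p,rad)=cv2.minEnclosingCircle(c);print("can",p,rad,cast("top",[p],.125), rect("top",c,.125))
c=lambda pts,o,f:np.float32(pts)/f+o
print("cap",cast("top",c([[379,153]],(110,120),2.7),.175))
q=c([[175,108],[263,110],[262,155],[166,150]],(170,120),2.6); print("spk side",cast("side",q,.196),cast("side",q,.196).mean(0))
q=c([[470,110],[541,117]],(110,120),2.7); print("spk top back",cast("top",q,.196))
B=(V>60)&(S>90)&((v[...,0]<22)); print("board",rect("top",blob(B,(185,120,320,215)),.006))
st=blob(B*0+((V>200)&(S<40)),(198,135,225,150));print("eraser",rect("top",st,.018))
print("mug blk/mouse", cast("top",c([[160,20],[390,265],[507,80],[283,62]],(110,120),2.7),.03))
E
```

```text
drive (array([602.9,  56. ]), array([96.3, 51.2]), 84.9)
pad inlay (array([ 454.1, -224. ]), array([ 60. , 107.7]), 0.0)
pad (array([ 453. , -224.4]), array([ 77.3, 123.6]), 0.0)
tray (array([461.3, 321.5]), array([259.7, 134.2]), 1.1)
can (200.61111450195312, 179.0) 19.056623458862305 [[0.50963207 0.1658595 ]] (array([510.2, 154.8]), array([77.6, 61.2]), 0.9)
cap [[0.50824957 0.05209563]]
spk side [[ 0.47392031 -0.01625558]
 [ 0.54194668 -0.01976742]
 [ 0.53954991 -0.07420714]
 [ 0.46922302 -0.06754398]] [ 0.50615998 -0.04444353]
spk top back [[ 0.53923801 -0.0193384 ]
 [ 0.53363295 -0.07453029]]
board (array([552.7,  51. ]), array([283.1, 178.8]), 86.8)
eraser (array([618.3, 132.5]), array([16.6, 13.4]), 11.6)
mug blk/mouse [[ 0.65205084  0.25888775]
 [ 0.42498053  0.04516893]
 [ 0.59531541 -0.06238768]
 [ 0.61248011  0.14437733]]
```

```bash
cat > go.py <<'E'
import sys,numpy as np
from bench import status
# usage: go.py x y z yaw -> remaining tool-axis shift (mm) and turn
s=status.read_state(); p=s["eef_pos"]; w=s["ee_rot"][2]
x,y,z,a=map(float,sys.argv[1:]); d=(np.array([x,y,z])-p)*1000
print("t",round(s["time"],2),"p",np.round(p,4),"rpy",np.round(s["ee_rot"],3),"w",round(s["grip_width"],4),"gf",round(s["grasp_force"],1),"F",np.round(s["contact_force"],1))
print("turn",round(w-a,3))
for k in (w,a): print("yaw %.3f shift"%k, np.round([np.cos(k)*d[0]+np.sin(k)*d[1], np.sin(k)*d[0]-np.cos(k)*d[1], -d[2]],1))
E
python3 -m inch '[{"travel":[0,0,-10],"yaw":0.133,"hand":-1},{"travel":[0,0,-10],"yaw":0.133,"hand":-1},{"travel":[0,0,-10],"yaw":0.133,"hand":-1},{"travel":[0,0,-10],"yaw":0.133,"hand":-1},{"travel":[19,-39,0],"yaw":0,"hand":-1},{"travel":[19,-39,0],"yaw":0,"hand":-1},{"travel":[19,-39,0],"yaw":0,"hand":-1},{"travel":[19,-39,0],"yaw":0,"hand":-1},{"travel":[19,-39,0],"yaw":0,"hand":-1},{"travel":[19,-39,0],"yaw":0,"hand":-1}]' 25
python3 go.py 0.503 -0.044 0.44 -0.07
```

```text
time: 1.1
eef_pos: [0.3759, -0.2649, 0.4442]
ee_rot: [-3.141, 0.0, -0.07]
contact_force: [1.2, -0.2, 0.3]
grip_width: 0.0942
grasp_force: 0.0
t 1.1 p [ 0.3759 -0.2649  0.4442] rpy [-3.141  0.    -0.07 ] w 0.0942 gf 0.0 F [ 1.2 -0.2  0.3]
turn 0.0
yaw -0.070 shift [ 111.5 -229.2    4.2]
yaw -0.070 shift [ 111.3 -229.3    4.2]
```

```bash
python3 -m inch '[{"travel":[18,-38,0],"yaw":0,"hand":-1},{"travel":[19,-38,0],"yaw":0,"hand":-1},{"travel":[19,-38,0],"yaw":0,"hand":-1},{"travel":[19,-39,0],"yaw":0,"hand":-1},{"travel":[19,-38,0],"yaw":0,"hand":-1},{"travel":[17,-39,0],"yaw":0,"hand":-1},{"travel":[0,0,0],"yaw":0,"hand":-1},{"travel":[0,0,5],"yaw":0,"hand":-1},{"travel":[0,0,12],"yaw":0,"hand":-1},{"travel":[0,0,12],"yaw":0,"hand":-1}]' 25
python3 go.py 0.503 -0.044 0.345 -0.07
python3 -c "
from h import *
cv2.imwrite('pics/s1.png',cv2.resize(vision.read_camera('side')[60:300,170:400,::-1],None,fx=2.5,fy=2.5))"
```

```text
time: 2.1
eef_pos: [0.5016, -0.046, 0.4145]
ee_rot: [3.141, 0.0, -0.071]
contact_force: [-0.4, 0.6, -0.0]
grip_width: 0.094
grasp_force: 0.0
t 2.1 p [ 0.5016 -0.046   0.4145] rpy [ 3.141  0.    -0.071] w 0.094 gf 0.0 F [-0.4  0.6 -0. ]
turn -0.001
yaw -0.071 shift [ 1.3 -2.1 69.5]
yaw -0.070 shift [ 1.3 -2.1 69.5]
```

View pics/s1.png

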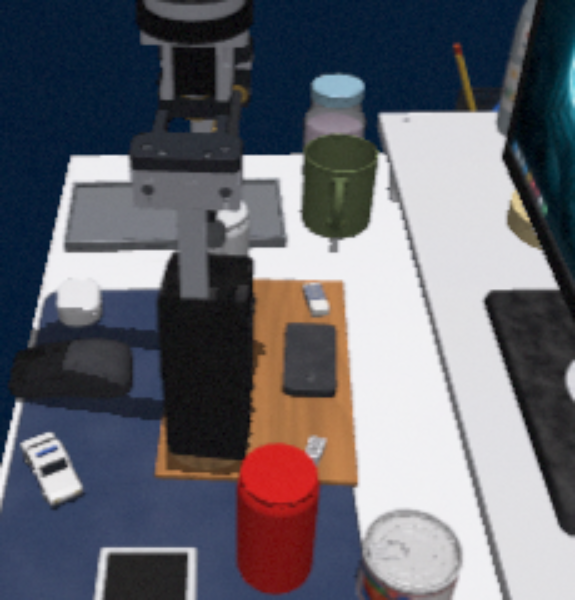

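The finger stands on the near (right) side of the speaker (crop px (193,290)), the speaker top at x 165–255, clear to descend.

```bash
python3 -m inch '[{"travel":[1,-1,12],"yaw":0,"hand":-1},{"travel":[1,-1,16],"yaw":0,"hand":-1},{"travel":[0,0,16],"yaw":0,"hand":-1},{"travel":[0,0,16],"yaw":0,"hand":-1},{"travel":[0,0,10],"yaw":0,"hand":-1},{"travel":[0,0,0],"yaw":0,"hand":-1},{"travel":[0,0,0],"yaw":0,"hand":1},{"travel":[0,0,0],"yaw":0,"hand":1},{"travel":[0,0,0],"yaw":0,"hand":1},{"travel":[0,0,0],"yaw":0,"hand":1}]' 30
python3 go.py 0.38 -0.04 0.42 -0.07
```

```text
time: 3.15
eef_pos: [0.5044, -0.043, 0.3464]
ee_rot: [3.141, -0.001, -0.069]
contact_force: [0.0, 0.3, 0.4]
grip_width: 0.0654
grasp_force: 0.3
t 3.15 p [ 0.5044 -0.043   0.3464] rpy [ 3.141e+00 -1.000e-03 -6.900e-02] w 0.0654 gf 0.3 F [0.  0.3 0.4]
turn 0.001
yaw -0.069 shift [-124.3    5.6  -73.6]
yaw -0.070 shift [-124.3    5.7  -73.6]
```

```bash
python3 -m inch '[{"travel":[0,0,0],"yaw":0,"hand":1},{"travel":[0,0,0],"yaw":0,"hand":1},{"travel":[0,0,0],"yaw":0,"hand":1},{"travel":[0,0,-5],"yaw":0,"hand":1},{"travel":[0,0,-10],"yaw":0,"hand":1},{"travel":[0,0,-15],"yaw":0,"hand":1},{"travel":[0,0,-15],"yaw":0,"hand":1},{"travel":[0,0,-15],"yaw":0,"hand":1},{"travel":[0,0,-10],"yaw":0,"hand":1},{"travel":[-8,0,-5],"yaw":0,"hand":1}]' 30
python3 go.py 0.37 0.3215 0.42 -0.07
```

```text
time: 4.15
eef_pos: [0.4966, -0.0425, 0.4226]
ee_rot: [3.141, -0.003, -0.069]
contact_force: [-0.6, -0.2, -4.7]
grip_width: 0.0617
grasp_force: 29.6
t 4.15 p [ 0.4966 -0.0425  0.4226] rpy [ 3.141e+00 -3.000e-03 -6.900e-02] w 0.0617 gf 29.6 F [-0.6 -0.2 -4.7]
turn 0.001
yaw -0.069 shift [-151.5 -354.4    2.6]
yaw -0.070 shift [-151.8 -354.3    2.6]
```

```bash
python3 -m inch '[{"travel":[-20,0,0],"yaw":0,"hand":1},{"travel":[-28,0,0],"yaw":0,"hand":1},{"travel":[-28,0,0],"yaw":0,"hand":1},{"travel":[-28,-5,0],"yaw":0,"hand":1},{"travel":[-20,-15,0],"yaw":0,"hand":1},{"travel":[-10,-28,0],"yaw":0,"hand":1},{"travel":[-8,-35,0],"yaw":0,"hand":1},{"travel":[-6,-35,0],"yaw":0,"hand":1},{"travel":[-4,-35,0],"yaw":0,"hand":1},{"travel":[0,-35,0],"yaw":0,"hand":1}]'
python3 -m inch '[{"travel":[0,-35,0],"yaw":0,"hand":1},{"travel":[0,-35,0],"yaw":0,"hand":1},{"travel":[0,-35,0],"yaw":0,"hand":1},{"travel":[0,-32,0],"yaw":0,"hand":1},{"travel":[5,-18,0],"yaw":0,"hand":1},{"travel":[15,-8,0],"yaw":0,"hand":1},{"travel":[25,0,0],"yaw":0,"hand":1},{"travel":[25,0,0],"yaw":0,"hand":1},{"travel":[25,0,0],"yaw":0,"hand":1},{"travel":[20,0,0],"yaw":0,"hand":1}]'
python3 go.py 0.547 0.3215 0.346 -0.07
```

```text
time: 5.15
eef_pos: [0.3562, 0.1568, 0.4208]
ee_rot: [3.141, -0.0, -0.069]
contact_force: [0.5, -1.2, -5.7]
grip_width: 0.0617
grasp_force: 29.6
time: 6.15
eef_pos: [0.4844, 0.3099, 0.4201]
ee_rot: [3.14, 0.001, -0.07]
contact_force: [-1.0, -0.1, -5.6]
grip_width: 0.0613
grasp_force: 29.6
t 6.15 p [0.4844 0.3099 0.4201] rpy [ 3.14e+00  1.00e-03 -7.00e-02] w 0.0613 gf 29.6 F [-1.  -0.1 -5.6]
turn 0.0
yaw -0.070 shift [ 61.6 -15.9  74.1]
yaw -0.070 shift [ 61.6 -15.9  74.1]
```

```bash
python3 -m inch '[{"travel":[22,-6,0],"yaw":0,"hand":1},{"travel":[22,-6,0],"yaw":0,"hand":1},{"travel":[14,-4,5],"yaw":0,"hand":1},{"travel":[4,0,12],"yaw":0,"hand":1},{"travel":[0,0,15],"yaw":0,"hand":1},{"travel":[0,0,15],"yaw":0,"hand":1},{"travel":[0,0,12],"yaw":0,"hand":1},{"travel":[0,0,6],"yaw":0,"hand":1},{"travel":[0,0,3],"yaw":0,"hand":1},{"travel":[0,0,0],"yaw":0,"hand":1}]'
python3 go.py 0.547 0.3215 0.3415 -0.07
```

```text
time: 7.15
eef_pos: [0.5463, 0.322, 0.3525]
ee_rot: [3.141, 0.0, -0.069]
contact_force: [-0.4, 0.2, -5.4]
grip_width: 0.0615
grasp_force: 29.6
t 7.15 p [0.5463 0.322  0.3525] rpy [ 3.141  0.    -0.069] w 0.0615 gf 29.6 F [-0.4  0.2 -5.4]
turn 0.001
yaw -0.069 shift [ 0.7  0.5 11. ]
yaw -0.070 shift [ 0.7  0.5 11. ]
```

```bash
python3 -m inch '[{"travel":[0,0,3],"yaw":0,"hand":1},{"travel":[0,0,3],"yaw":0,"hand":1},{"travel":[0,0,2],"yaw":0,"hand":1},{"travel":[0,0,2],"yaw":0,"hand":1},{"travel":[0,0,1],"yaw":0,"hand":1},{"travel":[0,0,0],"yaw":0,"hand":1},{"travel":[0,0,0],"yaw":0,"hand":-0.6},{"travel":[0,0,0],"yaw":0,"hand":-0.6},{"travel":[0,0,0],"yaw":0,"hand":-0.6},{"travel":[0,0,0],"yaw":0,"hand":-0.6}]'
python3 go.py 0.547 0.3215 0.42 -0.07
```

```text
time: 8.15
eef_pos: [0.5467, 0.322, 0.3427]
ee_rot: [-3.141, -0.002, -0.069]
contact_force: [-0.2, 0.1, -0.2]
grip_width: 0.0754
grasp_force: 0.0
t 8.15 p [0.5467 0.322  0.3427] rpy [-3.141e+00 -2.000e-03 -6.900e-02] w 0.0754 gf 0.0 F [-0.2  0.1 -0.2]
turn 0.001
yaw -0.069 shift [  0.4   0.5 -77.3]
yaw -0.070 shift [  0.4   0.5 -77.3]
```

```bash
python3 -m inch '[{"travel":[0,0,-10],"yaw":0,"hand":-0.9},{"travel":[0,0,-25],"yaw":0,"hand":-0.9},{"travel":[0,0,-35],"yaw":0,"hand":-0.9},{"travel":[0,0,-20],"yaw":0,"hand":-0.9},{"travel":[-4,40,0],"yaw":0,"hand":-0.9},{"travel":[-4,45,0],"yaw":0,"hand":-0.9},{"travel":[-4,45,0],"yaw":0,"hand":-0.9},{"travel":[-4,45,0],"yaw":0,"hand":-0.9},{"travel":[-4,45,0],"yaw":0,"hand":-0.9},{"travel":[0,35,0],"yaw":0,"hand":-0.9}]' 25
python3 go.py 0.508 0.052 0.356 -0.07
```

```text
time: 9.15
eef_pos: [0.508, 0.0669, 0.4332]
ee_rot: [3.141, -0.002, -0.07]
contact_force: [0.9, -0.1, -0.2]
grip_width: 0.0896
grasp_force: 0.0
t 9.15 p [0.508  0.0669 0.4332] rpy [ 3.141e+00 -2.000e-03 -7.000e-02] w 0.0896 gf 0.0 F [ 0.9 -0.1 -0.2]
turn -0.0
yaw -0.070 shift [ 1.  14.9 77.2]
yaw -0.070 shift [ 1.  14.9 77.2]
```

```bash
python3 -m inch '[{"travel":[1,12,0],"yaw":0,"hand":-0.5},{"travel":[0,2,10],"yaw":0,"hand":-0.3},{"travel":[0,0,20],"yaw":0,"hand":-0.3},{"travel":[0,0,20],"yaw":0,"hand":-0.3},{"travel":[0,0,17],"yaw":0,"hand":-0.3},{"travel":[0,0,8],"yaw":0,"hand":-0.3},{"travel":[0,0,0],"yaw":0,"hand":-0.3},{"travel":[0,0,0],"yaw":0,"hand":0},{"travel":[0,0,0],"yaw":0,"hand":0},{"travel":[0,0,0],"yaw":0,"hand":0}]' 20
python3 go.py 0.508 0.052 0.356 -0.07
python3 -c "
from h import *
a=vision.read_camera('side')[100:260,180:340,::-1];b=vision.read_camera('top')[120:220,180:320,::-1]
cv2.imwrite('pics/s2.png',np.hstack([cv2.resize(a,(390,390)),cv2.resize(b,(400,390))]))"
```

```text
time: 10.15
eef_pos: [0.5092, 0.0551, 0.3578]
ee_rot: [-3.141, -0.002, -0.069]
contact_force: [0.4, 0.5, -0.1]
grip_width: 0.047
grasp_force: 0.0
t 10.15 p [0.5092 0.0551 0.3578] rpy [-3.141e+00 -2.000e-03 -6.900e-02] w 0.047 gf 0.0 F [ 0.4  0.5 -0.1]
turn 0.001
yaw -0.069 shift [-1.   3.2  1.8]
yaw -0.070 shift [-1.   3.2  1.8]
```

View pics/s2.png

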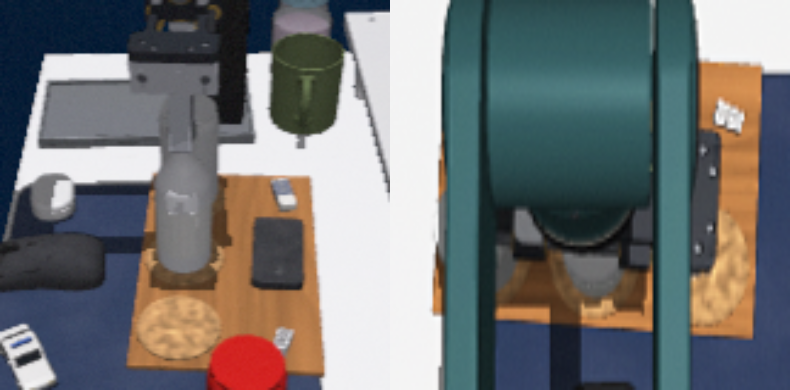

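```bash
python3 -c "
from h import *
print(cast('side',[[180+178/2.44,100+327/2.44],[180+184.5/2.44,100+263/2.44]],.010))"
python3 -m inch '[{"travel":[-2,3,0],"yaw":0,"hand":0},{"travel":[0,0,0],"yaw":0,"hand":0},{"travel":[0,0,0],"yaw":0,"hand":1},{"travel":[0,0,0],"yaw":0,"hand":1},{"travel":[0,0,0],"yaw":0,"hand":1},{"travel":[0,0,0],"yaw":0,"hand":1},{"travel":[0,0,0],"yaw":0,"hand":1},{"travel":[0,0,-3],"yaw":0,"hand":1},{"travel":[0,0,-5],"yaw":0,"hand":1},{"travel":[0,0,-10],"yaw":0,"hand":1}]' 25
python3 go.py 0.508 0.052 0.356 -0.07
```

```text
[[ 0.50261423 -0.04395893]
 [ 0.50866068  0.04248443]]
time: 11.25
eef_pos: [0.5066, 0.0521, 0.3741]
ee_rot: [3.141, 0.003, -0.069]
contact_force: [1.0, 0.3, -1.8]
grip_width: 0.0247
grasp_force: 25.0
t 11.25 p [0.5066 0.0521 0.3741] rpy [ 3.141e+00  3.000e-03 -6.900e-02] w 0.0247 gf 25.0 F [ 1.   0.3 -1.8]
turn 0.001
yaw -0.069 shift [ 1.4 -0.  18.1]
yaw -0.070 shift [ 1.4 -0.  18.1]
```

```bash
python3 -m inch '[{"travel":[0,0,-15],"yaw":0,"hand":1},{"travel":[0,0,-15],"yaw":0,"hand":1},{"travel":[-12,0,-12],"yaw":0,"hand":1},{"travel":[-24,0,0],"yaw":0,"hand":1},{"travel":[-28,0,0],"yaw":0,"hand":1},{"travel":[-26,-6,0],"yaw":0,"hand":1},{"travel":[-20,-16,0],"yaw":0,"hand":1},{"travel":[-12,-26,0],"yaw":0,"hand":1},{"travel":[-8,-32,0],"yaw":0,"hand":1},{"travel":[-5,-32,0],"yaw":0,"hand":1}]'
python3 -m inch '[{"travel":[-2,-32,0],"yaw":0,"hand":1},{"travel":[-2,-32,0],"yaw":0,"hand":1},{"travel":[0,-32,0],"yaw":0,"hand":1},{"travel":[8,-26,0],"yaw":0,"hand":1},{"travel":[16,-18,0],"yaw":0,"hand":1},{"travel":[22,-8,0],"yaw":0,"hand":1},{"travel":[20,-2,0],"yaw":0,"hand":1},{"travel":[12,0,0],"yaw":0,"hand":1},{"travel":[6,0,0],"yaw":0,"hand":1},{"travel":[0,0,0],"yaw":0,"hand":1}]'
python3 go.py 0.459 0.3215 0.357 -0.07
```

```text
time: 12.25
eef_pos: [0.3783, 0.1738, 0.4182]
ee_rot: [-3.141, -0.002, -0.07]
contact_force: [0.9, 0.5, -2.1]
grip_width: 0.0246
grasp_force: 25.0
time: 13.25
eef_pos: [0.4702, 0.3168, 0.417]
ee_rot: [3.142, 0.0, -0.07]
contact_force: [0.1, -0.8, -2.5]
grip_width: 0.0252
grasp_force: 25.0
t 13.25 p [0.4702 0.3168 0.417 ] rpy [ 3.142  0.    -0.07 ] w 0.0252 gf 25.0 F [ 0.1 -0.8 -2.5]
turn -0.0
yaw -0.070 shift [-11.5  -3.9  60. ]
yaw -0.070 shift [-11.5  -3.9  60. ]
```

```bash
python3 -m inch '[{"travel":[-6,-2,6],"yaw":0,"hand":1},{"travel":[-5,-2,14],"yaw":0,"hand":1},{"travel":[0,0,15],"yaw":0,"hand":1},{"travel":[0,0,12],"yaw":0,"hand":1},{"travel":[0,0,7],"yaw":0,"hand":1},{"travel":[0,0,4],"yaw":0,"hand":1},{"travel":[0,0,3],"yaw":0,"hand":1},{"travel":[0,0,2],"yaw":0,"hand":1},{"travel":[0,0,1],"yaw":0,"hand":1},{"travel":[0,0,0],"yaw":0,"hand":1}]'
python3 go.py 0.459 0.3215 0.3515 -0.07
```

```text
time: 14.25
eef_pos: [0.4595, 0.322, 0.3529]
ee_rot: [-3.141, -0.001, -0.069]
contact_force: [-0.3, -0.1, -2.3]
grip_width: 0.0251
grasp_force: 25.0
t 14.25 p [0.4595 0.322  0.3529] rpy [-3.141e+00 -1.000e-03 -6.900e-02] w 0.0251 gf 25.0 F [-0.3 -0.1 -2.3]
turn 0.001
yaw -0.069 shift [-0.4  0.6  1.4]
yaw -0.070 shift [-0.4  0.6  1.4]
```

```bash
python3 -m inch '[{"travel":[0,0,1],"yaw":0,"hand":1},{"travel":[0,0,0.5],"yaw":0,"hand":1},{"travel":[0,0,0],"yaw":0,"hand":1},{"travel":[0,0,0],"yaw":0,"hand":0},{"travel":[0,0,0],"yaw":0,"hand":0},{"travel":[0,0,0],"yaw":0,"hand":0},{"travel":[0,0,-10],"yaw":0,"hand":0},{"travel":[0,0,-25],"yaw":0,"hand":0},{"travel":[0,0,-35],"yaw":0,"hand":-1},{"travel":[0,0,-20],"yaw":0,"hand":-1}]'
python3 go.py 0.512 0.148 0.43 -0.07
```

```text
time: 15.25
eef_pos: [0.4593, 0.322, 0.4451]
ee_rot: [-3.139, -0.004, -0.069]
contact_force: [-0.0, -0.7, 0.4]
grip_width: 0.0597
grasp_force: 0.0
t 15.25 p [0.4593 0.322  0.4451] rpy [-3.139 -0.004 -0.069] w 0.0597 gf 0.0 F [-0.  -0.7  0.4]
turn 0.001
yaw -0.069 shift [ 64.6 169.9  15.1]
yaw -0.070 shift [ 64.8 169.9  15.1]
```

```bash
python3 -m inch '[{"travel":[10,25,0],"yaw":0,"hand":-1},{"travel":[14,36,0],"yaw":0,"hand":-1},{"travel":[14,38,0],"yaw":0,"hand":-1},{"travel":[14,38,10],"yaw":0,"hand":-1},{"travel":[12,33,15],"yaw":0,"hand":-1},{"travel":[1,0,30],"yaw":0,"hand":-1},{"travel":[0,0,30],"yaw":0,"hand":-1},{"travel":[0,0,15],"yaw":0,"hand":-1},{"travel":[0,0,0],"yaw":0,"hand":-1},{"travel":[0,0,0],"yaw":0,"hand":-1}]'
python3 go.py 0.512 0.148 0.27 -0.07
python3 -c "
from h import *
a=vision.read_camera('side')[60:260,180:380,::-1]
cv2.imwrite('pics/s3.png',cv2.resize(a,(600,600)))"
```

```text
time: 16.25
eef_pos: [0.5127, 0.1482, 0.3424]
ee_rot: [-3.141, -0.002, -0.069]
contact_force: [0.3, 0.2, 0.3]
grip_width: 0.0941
grasp_force: 0.0
t 16.25 p [0.5127 0.1482 0.3424] rpy [-3.141e+00 -2.000e-03 -6.900e-02] w 0.0941 gf 0.0 F [0.3 0.2 0.3]
turn 0.001
yaw -0.069 shift [-0.7  0.3 72.4]
yaw -0.070 shift [-0.7  0.3 72.4]
```

View pics/s3.png

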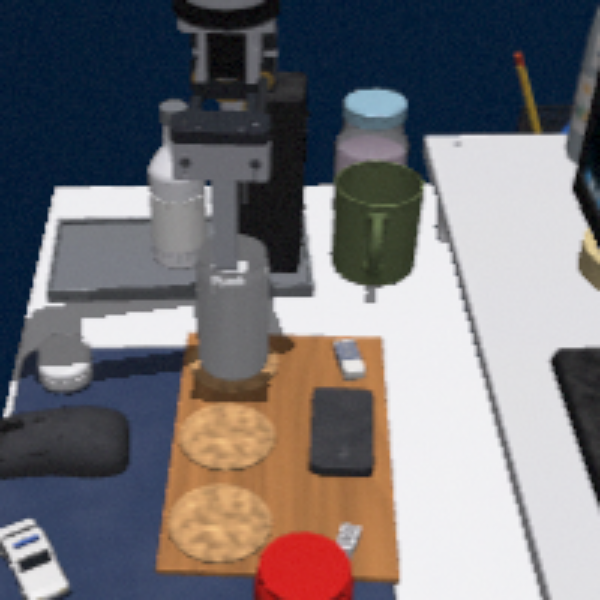

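Speaker and bottle stand in the tray (crop (275,190), (177,215)); the can's axis is at crop x≈232, the finger at 226, i.e. a few mm in x. Coasters at (226,435), (219,522).

```bash
python3 -m inch '[{"travel":[2,0,15],"yaw":0,"hand":-1},{"travel":[0,0,22],"yaw":0,"hand":-1},{"travel":[0,0,20],"yaw":0,"hand":-1},{"travel":[0,0,12],"yaw":0,"hand":-1},{"travel":[0,0,4],"yaw":0,"hand":-1},{"travel":[0,0,0],"yaw":0,"hand":0.2},{"travel":[0,0,0],"yaw":0,"hand":0.4},{"travel":[0,0,0],"yaw":0,"hand":0.6},{"travel":[0,0,0],"yaw":0,"hand":0.6},{"travel":[0,0,0],"yaw":0,"hand":0.6}]' 15
python3 -m inch '[{"travel":[0,0,0],"yaw":0,"hand":1},{"travel":[0,0,0],"yaw":0,"hand":1},{"travel":[0,0,0],"yaw":0,"hand":1},{"travel":[0,0,-4],"yaw":0,"hand":1},{"travel":[0,0,-10],"yaw":0,"hand":1},{"travel":[0,0,-15],"yaw":0,"hand":1},{"travel":[0,0,-15],"yaw":0,"hand":1},{"travel":[-5,0,-15],"yaw":0,"hand":1},{"travel":[-18,0,-5],"yaw":0,"hand":1},{"travel":[-20,0,0],"yaw":0,"hand":1}]' 20
python3 go.py 0.371 0.3215 0.34 -0.07
```

```text
time: 17.3
eef_pos: [0.5147, 0.1481, 0.2692]
ee_rot: [-3.14, -0.002, -0.069]
contact_force: [-0.6, 0.7, 2.1]
grip_width: 0.0622
grasp_force: 14.9
time: 18.3
eef_pos: [0.4715, 0.1507, 0.3349]
ee_rot: [-3.141, -0.004, -0.07]
contact_force: [-0.7, 0.7, -2.2]
grip_width: 0.0619
grasp_force: 19.9
t 18.3 p [0.4715 0.1507 0.3349] rpy [-3.141 -0.004 -0.07 ] w 0.0619 gf 19.9 F [-0.7  0.7 -2.2]
turn 0.0
yaw -0.070 shift [-112.1 -163.4   -5.1]
yaw -0.070 shift [-112.2 -163.3   -5.1]
```

```bash
python3 -m inch '[{"travel":[-25,-4,0],"yaw":0,"hand":1},{"travel":[-26,-12,0],"yaw":0,"hand":1},{"travel":[-25,-20,0],"yaw":0,"hand":1},{"travel":[-20,-26,0],"yaw":0,"hand":1},{"travel":[-10,-28,0],"yaw":0,"hand":1},{"travel":[-4,-28,0],"yaw":0,"hand":1},{"travel":[-2,-25,0],"yaw":0,"hand":1},{"travel":[0,-14,0],"yaw":0,"hand":1},{"travel":[0,-6,0],"yaw":0,"hand":1},{"travel":[0,0,0],"yaw":0,"hand":1}]'
python3 go.py 0.371 0.3215 0.27 -0.07
```

```text
time: 19.3
eef_pos: [0.3712, 0.3212, 0.3325]
ee_rot: [3.141, -0.0, -0.069]
contact_force: [0.1, -0.2, -1.8]
grip_width: 0.0621
grasp_force: 19.9
t 19.3 p [0.3712 0.3212 0.3325] rpy [ 3.141 -0.    -0.069] w 0.0621 gf 19.9 F [ 0.1 -0.2 -1.8]
turn 0.001
yaw -0.069 shift [-0.2 -0.3 62.5]
yaw -0.070 shift [-0.2 -0.3 62.5]
```

```bash
python3 -m inch '[{"travel":[0,0,10],"yaw":0,"hand":1},{"travel":[0,0,15],"yaw":0,"hand":1},{"travel":[0,0,15],"yaw":0,"hand":1},{"travel":[0,0,12],"yaw":0,"hand":1},{"travel":[0,0,7],"yaw":0,"hand":1},{"travel":[0,0,4],"yaw":0,"hand":1},{"travel":[0,0,2],"yaw":0,"hand":1},{"travel":[0,0,2],"yaw":0,"hand":1},{"travel":[0,0,1],"yaw":0,"hand":1},{"travel":[0,0,0],"yaw":0,"hand":1}]'
python3 -m inch '[{"travel":[0,0,0],"yaw":0,"hand":1},{"travel":[0,0,0],"yaw":0,"hand":-0.6},{"travel":[0,0,0],"yaw":0,"hand":-0.9},{"travel":[0,0,0],"yaw":0,"hand":-0.9},{"travel":[0,0,0],"yaw":0,"hand":-0.9},{"travel":[0,0,-10],"yaw":0,"hand":-0.9},{"travel":[0,0,-25],"yaw":0,"hand":-0.9},{"travel":[0,0,-35],"yaw":0,"hand":-0.9},{"travel":[0,0,-25],"yaw":0,"hand":-0.9},{"travel":[0,0,-5],"yaw":0,"hand":-0.9}]'
python3 go.py 0.45 0.1 0.35 1.482
```

```text
time: 20.3
eef_pos: [0.3712, 0.3212, 0.2644]
ee_rot: [-3.141, -0.001, -0.069]
contact_force: [0.0, 0.2, -1.4]
grip_width: 0.0624
grasp_force: 19.9
time: 21.3
eef_pos: [0.3716, 0.3215, 0.3689]
ee_rot: [-3.137, -0.007, -0.069]
contact_force: [0.1, 0.6, 0.9]
grip_width: 0.0893
grasp_force: 0.0
t 21.3 p [0.3716 0.3215 0.3689] rpy [-3.137 -0.007 -0.069] w 0.0893 gf 0.0 F [0.1 0.6 0.9]
turn -1.551
yaw -0.069 shift [ 93.5 215.5  18.9]
yaw 1.482 shift [-213.7   97.7   18.9]
```

```bash
python3 -m inch '[{"travel":[0,35,0],"yaw":0,"hand":-0.9},{"travel":[0,40,0],"yaw":0,"hand":-0.9},{"travel":[0,40,0],"yaw":0,"hand":-0.9},{"travel":[0,40,-10],"yaw":0,"hand":-0.9},{"travel":[0,40,-10],"yaw":0,"hand":-0.9},{"travel":[0,20,-10],"yaw":-0.141,"hand":-0.9},{"travel":[0,0,0],"yaw":-0.141,"hand":-0.9},{"travel":[0,0,0],"yaw":-0.141,"hand":-0.9},{"travel":[0,0,0],"yaw":-0.141,"hand":-0.9},{"travel":[0,0,0],"yaw":-0.141,"hand":-0.9}]'
python3 -m inch '[{"travel":[0,0,0],"yaw":-0.141,"hand":-0.6},{"travel":[0,0,0],"yaw":-0.141,"hand":-0.5},{"travel":[0,0,0],"yaw":-0.141,"hand":-0.5},{"travel":[0,0,0],"yaw":-0.141,"hand":-0.5},{"travel":[0,0,0],"yaw":-0.141,"hand":-0.5},{"travel":[0,0,0],"yaw":-0.141,"hand":-0.5},{"travel":[0,0,0],"yaw":0,"hand":-0.5},{"travel":[0,0,0],"yaw":0,"hand":-0.5},{"travel":[0,0,0],"yaw":0,"hand":-0.5},{"travel":[0,0,0],"yaw":0,"hand":-0.5}]'
python3 go.py 0.603 0.056 0.3 1.482
python3 - <<'E'
from h import *
a=vision.read_camera('side');b=vision.read_camera('top')
cv2.imwrite('pics/b1.png',np.hstack([cv2.resize(a[100:300,180:380,::-1],(400,400)),cv2.resize(b[90:270,110:290,::-1],(400,400))]))
v=cv2.cvtColor(a,cv2.COLOR_RGB2HSV);V=v[...,2].astype(int);S=v[...,1].astype(int)
c=blob((V<90)&(S<110),(278,183,312,222)); print("drive side",rect("side",c,.017))
v=cv2.cvtColor(b,cv2.COLOR_RGB2HSV);V=v[...,2].astype(int);S=v[...,1].astype(int)
c=blob((V<90)&(S<110),(225,132,276,164)); print("drive top",rect("top",c,.017))
E
```

```text
time: 22.3
eef_pos: [0.356, 0.1064, 0.3932]
ee_rot: [-3.141, 0.001, 0.641]
contact_force: [0.8, 0.1, 0.4]
grip_width: 0.0895
grasp_force: 0.0
time: 23.3
eef_pos: [0.3562, 0.1066, 0.394]
ee_rot: [-3.141, 0.0, 1.481]
contact_force: [-0.4, -0.8, 0.2]
grip_width: 0.0704
grasp_force: 0.0
t 23.3 p [0.3562 0.1066 0.394 ] rpy [-3.141  0.     1.481] w 0.0704 gf 0.0 F [-0.4 -0.8  0.2]
turn -0.001
yaw 1.481 shift [-28.2 250.4  94. ]
yaw 1.482 shift [-28.5 250.3  94. ]
drive side (array([601.4,  50.9]), array([104.8,  48. ]), 84.6)
drive top (array([603. ,  56.1]), array([96.3, 51.1]), 84.7)
```

View pics/b1.png

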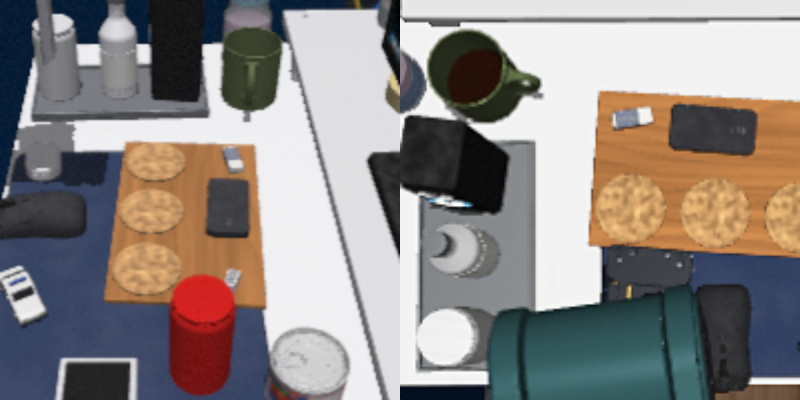

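```bash
python3 -c "
from h import *
for z in (0,.05,.1,.15,.2): print(z,cast('side',[[345,182]],z)[0],cast('top',[[250,99]],z)[0])"
python3 -m inch '[{"travel":[-3,25,0],"yaw":0,"hand":-0.5},{"travel":[-3,28,0],"yaw":0,"hand":-0.5},{"travel":[-3,28,0],"yaw":0,"hand":-0.5},{"travel":[-3,28,10],"yaw":0,"hand":-0.5},{"travel":[-3,28,10],"yaw":0,"hand":-0.5},{"travel":[-3,28,15],"yaw":0,"hand":-0.5},{"travel":[-3,28,15],"yaw":0,"hand":-0.5},{"travel":[-3,28,15],"yaw":0,"hand":-0.5},{"travel":[-4,28,15],"yaw":0,"hand":-0.5},{"travel":[0,2,15],"yaw":0,"hand":-0.5}]'
python3 go.py 0.603 0.056 0.208 1.48
```

```text
0 [0.74917484 0.150288  ] [0.7340702  0.05746435]
0.05 [0.73112701 0.0907666 ] [0.71841524 0.05626539]
0.1 [0.71307919 0.03124519] [0.70276029 0.05506643]
0.15 [ 0.69503136 -0.02827621] [0.68710533 0.05386746]
0.2 [ 0.67698353 -0.08779761] [0.67145037 0.0526685 ]
time: 24.4
eef_pos: [0.6059, 0.0555, 0.2975]
ee_rot: [3.141, 0.0, 1.48]
contact_force: [-0.7, 0.0, 0.5]
grip_width: 0.0704
grasp_force: 0.0
t 24.4 p [0.6059 0.0555 0.2975] rpy [3.141 0.    1.48 ] w 0.0704 gf 0.0 F [-0.7  0.   0.5]
turn 0.0
yaw 1.480 shift [ 0.2 -2.9 89.5]
yaw 1.480 shift [ 0.2 -2.9 89.5]
```

```bash
python3 -c "
from h import *
for z in (0,.05,.1,.15,.2,.25): print(z,cast('side',[[325,107]],z)[0],cast('top',[[111,98]],z)[0])"
```

```text
0 [0.75226032 0.56102764] [0.73660882 0.41682547]
0.05 [0.7339735  0.46969176] [0.72084123 0.39968272]
0.1 [0.71568668 0.37835587] [0.70507364 0.38253998]
0.15 [0.69739987 0.28701998] [0.68930605 0.36539723]
0.2 [0.67911305 0.19568409] [0.67353847 0.34825449]
0.25 [0.66082623 0.10434821] [0.65777088 0.33111174]
```

```bash
python3 -m inch '[{"travel":[0,-3,12],"yaw":0,"hand":-0.5},{"travel":[0,0,20],"yaw":0,"hand":-0.5},{"travel":[0,0,20],"yaw":0,"hand":-0.5},{"travel":[0,0,18],"yaw":0,"hand":-0.5},{"travel":[0,0,10],"yaw":0,"hand":-0.5},{"travel":[0,0,6],"yaw":0,"hand":-0.5},{"travel":[0,0,3],"yaw":0,"hand":-0.5},{"travel":[0,0,0],"yaw":0,"hand":-0.5},{"travel":[0,0,0],"yaw":0,"hand":-0.5},{"travel":[0,0,0],"yaw":0,"hand":-0.5}]'
python3 go.py 0.603 0.056 0.207 1.48
```

```text
time: 25.4
eef_pos: [0.6011, 0.0567, 0.2111]
ee_rot: [3.14, -0.0, 1.482]
contact_force: [0.1, 0.7, -0.3]
grip_width: 0.0705
grasp_force: 0.0
t 25.4 p [0.6011 0.0567 0.2111] rpy [ 3.14  -0.     1.482] w 0.0705 gf 0.0 F [ 0.1  0.7 -0.3]
turn 0.002
yaw 1.482 shift [-0.5  2.   4.1]
yaw 1.480 shift [-0.5  2.   4.1]
```

```bash
python3 -m inch '[{"travel":[0,1,2],"yaw":0,"hand":-0.5},{"travel":[0,0,2],"yaw":0,"hand":-0.5},{"travel":[0,0,0],"yaw":0,"hand":1},{"travel":[0,0,0],"yaw":0,"hand":1},{"travel":[0,0,0],"yaw":0,"hand":1},{"travel":[0,0,0],"yaw":0,"hand":1},{"travel":[0,0,0],"yaw":0,"hand":1},{"travel":[0,0,-3],"yaw":0,"hand":1},{"travel":[0,0,-5],"yaw":0,"hand":1},{"travel":[0,0,-12],"yaw":0,"hand":1}]' 20
python3 go.py 0.4535 -0.2242 0.28 1.571
```

```text
time: 26.4
eef_pos: [0.6013, 0.0566, 0.2256]
ee_rot: [-3.139, 0.0, 1.482]
contact_force: [0.1, -0.2, -0.8]
grip_width: 0.0516
grasp_force: 20.0
t 26.4 p [0.6013 0.0566 0.2256] rpy [-3.139  0.     1.482] w 0.0516 gf 20.0 F [ 0.1 -0.2 -0.8]
turn -0.089
yaw 1.482 shift [-292.8 -122.3  -54.4]
yaw 1.571 shift [-280.8 -147.9  -54.4]
```

```bash
python3 -c "
from h import *
print(cast('side',[[281,287]],0),[ (z,cast('side',[[281,250]],z)[0],cast('top',[[350,159.5]],z)[0]) for z in (.08,.1,.12,.14)])
print(cast('top',[[337,175],[330,165]],0.0))"
python3 -m inch '[{"travel":[0,0,-15],"yaw":0,"hand":1},{"travel":[0,0,-20],"yaw":0,"hand":1},{"travel":[0,0,-20],"yaw":0,"hand":1},{"travel":[0,-10,-20],"yaw":0,"hand":1},{"travel":[0,-25,-20],"yaw":0,"hand":1},{"travel":[0,-28,0],"yaw":0,"hand":1},{"travel":[-10,-28,0],"yaw":0,"hand":1},{"travel":[-20,-22,0],"yaw":0,"hand":1},{"travel":[-28,-10,0],"yaw":0,"hand":1},{"travel":[-30,0,0],"yaw":0,"hand":1}]'
python3 go.py 0.4535 -0.2242 0.32 1.571
```

```text
[[ 0.56024819 -0.17954064]] [(0.08, array([ 0.55907494, -0.14948349]), array([ 0.56159583, -0.18091559])), (0.1, array([ 0.55755756, -0.16605849]), array([ 0.55815011, -0.17687808])), (0.12, array([ 0.55604017, -0.18263349]), array([ 0.5547044 , -0.17284057])), (0.14, array([ 0.55452278, -0.19920849]), array([ 0.55125868, -0.16880306]))]
[[ 0.53569403 -0.16357008]
 [ 0.56134961 -0.14630573]]
time: 27.4
eef_pos: [0.47, -0.0202, 0.3233]
ee_rot: [3.139, 0.0, 1.484]
contact_force: [0.4, 0.3, -0.6]
grip_width: 0.0516
grasp_force: 20.0
t 27.4 p [ 0.47   -0.0202  0.3233] rpy [3.139 0.    1.484] w 0.0516 gf 20.0 F [ 0.4  0.3 -0.6]
turn -0.087
yaw 1.484 shift [-204.6    1.3    3.3]
yaw 1.571 shift [-204.   -16.5    3.3]
```

The red can at (0.557,-0.176) would meet the gripper body over the pad, so I re-grip the drive 30 mm towards its right end, using the two free coasters as a flat rest.

```bash
python3 go.py 0.508 0.004 0.212 1.484
python3 -m inch '[{"travel":[14,20,5],"yaw":0,"hand":1},{"travel":[13,16,18],"yaw":0,"hand":1},{"travel":[0,0,22],"yaw":0,"hand":1},{"travel":[0,0,22],"yaw":0,"hand":1},{"travel":[0,0,20],"yaw":0,"hand":1},{"travel":[0,0,12],"yaw":0,"hand":1},{"travel":[0,0,6],"yaw":0,"hand":1},{"travel":[0,0,3],"yaw":0,"hand":1},{"travel":[0,0,0],"yaw":0,"hand":1},{"travel":[0,0,0],"yaw":0,"hand":1}]'
python3 go.py 0.508 0.004 0.2115 1.484
```

```text
t 27.4 p [ 0.47   -0.0202  0.3233] rpy [3.139 0.    1.484] w 0.0516 gf 20.0 F [ 0.4  0.3 -0.6]
turn -0.0
yaw 1.484 shift [ 27.4  35.7 111.3]
yaw 1.484 shift [ 27.4  35.7 111.3]
time: 28.4
eef_pos: [0.5101, 0.0035, 0.2143]
ee_rot: [3.14, 0.0, 1.482]
contact_force: [0.2, 0.7, -1.0]
grip_width: 0.0519
grasp_force: 20.0
t 28.4 p [0.5101 0.0035 0.2143] rpy [3.14  0.    1.482] w 0.0519 gf 20.0 F [ 0.2  0.7 -1. ]
turn -0.002
yaw 1.482 shift [ 0.3 -2.1  2.8]
yaw 1.484 shift [ 0.3 -2.1  2.8]
```

```bash
python3 -m inch '[{"travel":[0,0,2],"yaw":0,"hand":1},{"travel":[0,0,1.5],"yaw":0,"hand":1},{"travel":[0,0,0],"yaw":0,"hand":-0.4},{"travel":[0,0,0],"yaw":0,"hand":-0.4},{"travel":[0,0,0],"yaw":0,"hand":-0.4},{"travel":[-8,0,0],"yaw":0,"hand":-0.4},{"travel":[-14,0,0],"yaw":0,"hand":-0.4},{"travel":[-8,0,0],"yaw":0,"hand":-0.4},{"travel":[0,0,0],"yaw":0,"hand":-0.4},{"travel":[0,0,0],"yaw":0,"hand":-0.4}]'
python3 go.py 0.507 -0.026 0.2115 1.484
python3 -c "
from h import *
a=vision.read_camera('side');cv2.imwrite('pics/d1.png',cv2.resize(a[120:270,190:340,::-1],(500,500)))"
```

```text
time: 29.4
eef_pos: [0.507, -0.0268, 0.2097]
ee_rot: [3.142, -0.0, 1.481]
contact_force: [-0.5, 0.0, 0.4]
grip_width: 0.0656
grasp_force: 0.0
t 29.4 p [ 0.507  -0.0268  0.2097] rpy [ 3.142 -0.     1.481] w 0.0656 gf 0.0 F [-0.5  0.   0.4]
turn -0.003
yaw 1.481 shift [ 0.8 -0.  -1.8]
yaw 1.484 shift [ 0.8 -0.  -1.8]
```

View pics/d1.png

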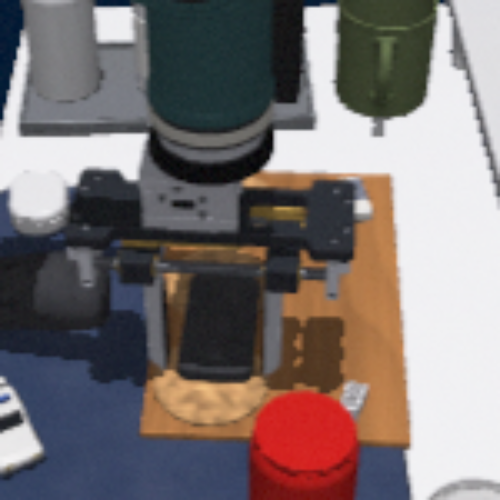

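```bash
python3 -m inch '[{"travel":[0,0,0],"yaw":0,"hand":1},{"travel":[0,0,0],"yaw":0,"hand":1},{"travel":[0,0,0],"yaw":0,"hand":1},{"travel":[0,0,0],"yaw":0,"hand":1},{"travel":[0,0,-3],"yaw":0,"hand":1},{"travel":[0,0,-8],"yaw":0,"hand":1},{"travel":[0,0,-15],"yaw":0,"hand":1},{"travel":[0,0,-25],"yaw":0,"hand":1},{"travel":[0,0,-25],"yaw":0,"hand":1},{"travel":[0,0,-25],"yaw":-0.089,"hand":1}]' 30
python3 go.py 0.4537 -0.2545 0.312 1.571
```

```text
time: 30.45
eef_pos: [0.5069, -0.0263, 0.3122]
ee_rot: [3.141, 0.0, 1.573]
contact_force: [0.3, 0.5, -0.8]
grip_width: 0.0519
grasp_force: 30.0
t 30.45 p [ 0.5069 -0.0263  0.3122] rpy [3.141 0.    1.573] w 0.0519 gf 30.0 F [ 0.3  0.5 -0.8]
turn 0.002
yaw 1.573 shift [-2.281e+02 -5.370e+01  2.000e-01]
yaw 1.571 shift [-2.282e+02 -5.320e+01  2.000e-01]
```

```bash
python3 -m inch '[{"travel":[-12,-12,0],"yaw":0,"hand":1},{"travel":[-25,-21,0],"yaw":0,"hand":1},{"travel":[-30,-20,0],"yaw":0,"hand":1},{"travel":[-34,0,0],"yaw":0,"hand":1},{"travel":[-34,0,0],"yaw":0,"hand":1},{"travel":[-34,0,0],"yaw":0,"hand":1},{"travel":[-30,0,0],"yaw":0,"hand":1},{"travel":[-20,0,5],"yaw":0,"hand":1},{"travel":[-9,0,15],"yaw":0,"hand":1},{"travel":[0,0,20],"yaw":0,"hand":1}]'
python3 go.py 0.4537 -0.2545 0.2085 1.571
python3 -c "
from h import *
a=vision.read_camera('side');cv2.imwrite('pics/d2.png',cv2.resize(a[180:350,180:350,::-1],(500,500)))"
```

```text
time: 31.45
eef_pos: [0.4531, -0.2556, 0.2695]
ee_rot: [3.142, 0.0, 1.567]
contact_force: [-0.1, 0.6, -1.5]
grip_width: 0.0513
grasp_force: 30.0
t 31.45 p [ 0.4531 -0.2556  0.2695] rpy [3.142 0.    1.567] w 0.0513 gf 30.0 F [-0.1  0.6 -1.5]
turn -0.004
yaw 1.567 shift [ 1.1  0.6 61. ]
yaw 1.571 shift [ 1.1  0.6 61. ]
```

View pics/d2.png

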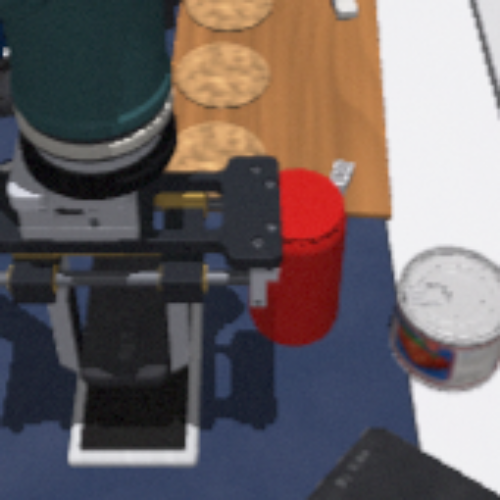

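```bash
python3 -m inch '[{"travel":[1,0,12],"yaw":0,"hand":1},{"travel":[0,0,14],"yaw":0,"hand":1},{"travel":[0,0,12],"yaw":0,"hand":1},{"travel":[0,0,9],"yaw":0,"hand":1},{"travel":[0,0,6],"yaw":0,"hand":1},{"travel":[0,0,3],"yaw":0,"hand":1},{"travel":[0,0,2],"yaw":0,"hand":1},{"travel":[0,0,1],"yaw":0,"hand":1},{"travel":[0,0,0],"yaw":0,"hand":1},{"travel":[0,0,0],"yaw":0,"hand":1}]'
python3 go.py 0.4537 -0.2545 0.2075 1.571
```

```text
time: 32.5
eef_pos: [0.4541, -0.2534, 0.2121]
ee_rot: [3.141, 0.001, 1.571]
contact_force: [-0.5, -0.6, -0.9]
grip_width: 0.0516
grasp_force: 30.0
t 32.5 p [ 0.4541 -0.2534  0.2121] rpy [3.141e+00 1.000e-03 1.571e+00] w 0.0516 gf 30.0 F [-0.5 -0.6 -0.9]
turn -0.0
yaw 1.571 shift [-1.1 -0.4  4.6]
yaw 1.571 shift [-1.1 -0.4  4.6]
```

```bash
python3 -m inch '[{"travel":[-1,0,2],"yaw":0,"hand":1},{"travel":[0,0,1.5],"yaw":0,"hand":1},{"travel":[0,0,1],"yaw":0,"hand":1},{"travel":[0,0,0],"yaw":0,"hand":1},{"travel":[0,0,0],"yaw":0,"hand":-0.4},{"travel":[0,0,0],"yaw":0,"hand":-0.4},{"travel":[0,0,0],"yaw":0,"hand":-0.4},{"travel":[0,0,-10],"yaw":0,"hand":-0.4},{"travel":[0,0,-25],"yaw":0,"hand":-0.4},{"travel":[0,0,-35],"yaw":0,"hand":-0.4}]'
python3 -m inch '[{"travel":[0,0,-35],"yaw":0,"hand":-0.4},{"travel":[5,-10,-35],"yaw":0.13,"hand":-0.9},{"travel":[20,-10,0],"yaw":0.148,"hand":-0.9},{"travel":[30,-10,0],"yaw":0.148,"hand":-0.9},{"travel":[30,-10,0],"yaw":0.148,"hand":-0.9},{"travel":[30,-20,0],"yaw":0.148,"hand":-0.9},{"travel":[30,-30,0],"yaw":0.148,"hand":-0.9},{"travel":[20,-30,0],"yaw":0.148,"hand":-0.9},{"travel":[20,-30,0],"yaw":0.148,"hand":-0.9},{"travel":[10,-30,0],"yaw":0.148,"hand":-0.9}]'
python3 go.py 0.371 0.32 0.37 -0.07
python3 - <<'E'
from h import *
a=vision.read_camera('side');b=vision.read_camera('top')
cv2.imwrite('pics/d3.png',np.hstack([cv2.resize(a[180:350,180:350,::-1],(400,400)),cv2.resize(b[150:250,300:400,::-1],(400,400))]))
v=cv2.cvtColor(b,cv2.COLOR_RGB2HSV);V=v[...,2].astype(int);S=v[...,1].astype(int)
m=(V>150)&(S<80); c=blob(m,(330,185,395,228)); print("pad top",rect("top",c,.008))
E
```

```text
time: 33.5
eef_pos: [0.4531, -0.2538, 0.276]
ee_rot: [-3.137, -0.003, 1.571]
contact_force: [-0.1, 0.2, -0.1]
grip_width: 0.0658
grasp_force: 0.0
time: 34.5
eef_pos: [0.4285, 0.0133, 0.3476]
ee_rot: [3.141, -0.0, 0.269]
contact_force: [0.3, -0.1, 0.3]
grip_width: 0.0888
grasp_force: 0.0
t 34.5 p [0.4285 0.0133 0.3476] rpy [ 3.141 -0.     0.269] w 0.0888 gf 0.0 F [ 0.3 -0.1  0.3]
turn 0.339
yaw 0.269 shift [  26.2 -311.   -22.4]
yaw -0.070 shift [ -78.9 -302.   -22.4]
pad top (array([ 453. , -224.4]), array([ 77.3, 123.6]), 0.0)
```

View pics/d3.png

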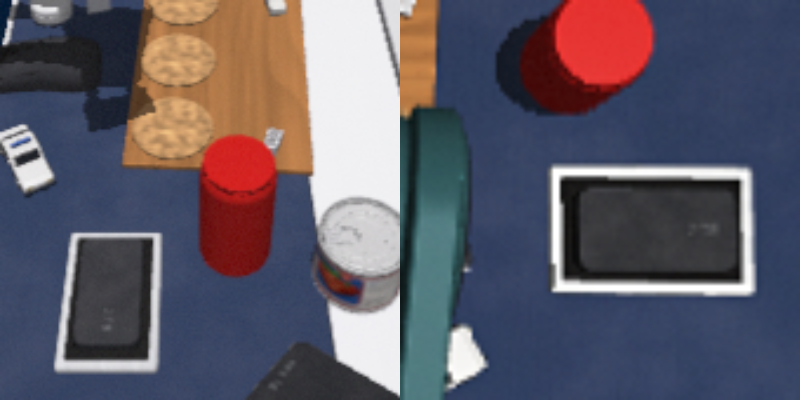

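```bash
python3 -c "
from h import *
print(cast('top',[[300+258/4,150+230/4]],.019),cast('top',[[300+251/4,150+230/4]],.008))
f=170/400
q=np.array([[74,236],[148,237],[142,347],[70,345]])*f+180
p=np.array([[71,234],[161,234],[156,370],[56,368]])*f+180
print(cast('side',q,.019).mean(0),cast('side',p,.008).mean(0))"
python3 -m inch '[{"travel":[0,0,-10],"yaw":0.113,"hand":-0.9},{"travel":[0,0,-10],"yaw":0.113,"hand":-0.9},{"travel":[0,0,0],"yaw":0.113,"hand":-0.9},{"travel":[-12,-25,0],"yaw":0,"hand":-0.9},{"travel":[-15,-45,0],"yaw":0,"hand":-0.9},{"travel":[-15,-45,0],"yaw":0,"hand":-0.9},{"travel":[-15,-45,0],"yaw":0,"hand":-0.9},{"travel":[-12,-45,0],"yaw":0,"hand":-0.9},{"travel":[-10,-45,0],"yaw":0,"hand":-0.9},{"travel":[0,-45,0],"yaw":0,"hand":-0.9}]' 20
python3 go.py 0.3714 0.3214 0.2645 -0.07
```

```text
[[ 0.45207565 -0.22634005]] [[ 0.4527733  -0.22456502]]
[ 0.45282644 -0.22617325] [ 0.45440206 -0.22738127]
time: 35.6
eef_pos: [0.3683, 0.3123, 0.3677]
ee_rot: [3.141, -0.001, -0.062]
contact_force: [0.5, -0.4, -0.4]
grip_width: 0.0893
grasp_force: 0.0
t 35.6 p [0.3683 0.3123 0.3677] rpy [ 3.141e+00 -1.000e-03 -6.200e-02] w 0.0893 gf 0.0 F [ 0.5 -0.4 -0.4]
turn 0.008
yaw -0.062 shift [  2.5  -9.3 103.2]
yaw -0.070 shift [  2.5  -9.3 103.2]
```

Drive is centred within about 2 mm and square. Now the can back.

```bash
python3 -m inch '[{"travel":[2,-5,0],"yaw":0,"hand":-0.9},{"travel":[0,0,0],"yaw":0,"hand":-0.9},{"travel":[0,0,10],"yaw":0,"hand":-0.9},{"travel":[0,0,20],"yaw":0,"hand":-0.9},{"travel":[0,0,20],"yaw":0,"hand":-0.9},{"travel":[0,0,20],"yaw":0,"hand":-0.9},{"travel":[0,0,18],"yaw":0,"hand":-0.9},{"travel":[0,0,10],"yaw":0,"hand":-0.9},{"travel":[0,0,3],"yaw":0,"hand":-0.9},{"travel":[0,0,0],"yaw":0,"hand":-0.9}]' 20
python3 go.py 0.3714 0.3214 0.2645 -0.07
```

```text
time: 36.6
eef_pos: [0.3716, 0.3153, 0.266]
ee_rot: [3.141, 0.0, -0.065]
contact_force: [0.7, -0.4, -0.4]
grip_width: 0.0896
grasp_force: 0.0
t 36.6 p [0.3716 0.3153 0.266 ] rpy [ 3.141  0.    -0.065] w 0.0896 gf 0.0 F [ 0.7 -0.4 -0.4]
turn 0.005
yaw -0.065 shift [-0.6 -6.1  1.5]
yaw -0.070 shift [-0.6 -6.1  1.5]
```

```bash
python3 -m inch '[{"travel":[0,-6,1.5],"yaw":0.005,"hand":-0.9},{"travel":[0,0,0],"yaw":0,"hand":0.2},{"travel":[0,0,0],"yaw":0,"hand":0.5},{"travel":[0,0,0],"yaw":0,"hand":1},{"travel":[0,0,0],"yaw":0,"hand":1},{"travel":[0,0,0],"yaw":0,"hand":1},{"travel":[0,0,-4],"yaw":0,"hand":1},{"travel":[0,0,-10],"yaw":0,"hand":1},{"travel":[0,0,-15],"yaw":0,"hand":1},{"travel":[0,0,-15],"yaw":0,"hand":1}]' 20
python3 go.py 0.5147 0.1485 0.33 -0.07
```

```text
time: 37.6
eef_pos: [0.3717, 0.3219, 0.3094]
ee_rot: [3.141, 0.0, -0.069]
contact_force: [0.1, 0.6, -1.3]
grip_width: 0.0617
grasp_force: 20.0
t 37.6 p [0.3717 0.3219 0.3094] rpy [ 3.141  0.    -0.069] w 0.0617 gf 20.0 F [ 0.1  0.6 -1.3]
turn 0.001
yaw -0.069 shift [154.6 163.1 -20.6]
yaw -0.070 shift [154.8 163.  -20.6]
```

```bash
python3 -m inch '[{"travel":[0,10,-10],"yaw":0,"hand":1},{"travel":[0,22,-10],"yaw":0,"hand":1},{"travel":[4,30,0],"yaw":0,"hand":1},{"travel":[12,32,0],"yaw":0,"hand":1},{"travel":[22,28,0],"yaw":0,"hand":1},{"travel":[30,22,0],"yaw":0,"hand":1},{"travel":[32,12,0],"yaw":0,"hand":1},{"travel":[28,5,0],"yaw":0,"hand":1},{"travel":[18,2,0],"yaw":0,"hand":1},{"travel":[8,0,0],"yaw":0,"hand":1}]'
python3 go.py 0.5147 0.1485 0.2695 -0.07
```

```text
time: 38.6
eef_pos: [0.5152, 0.1475, 0.3286]
ee_rot: [3.141, 0.0, -0.071]
contact_force: [0.7, 0.5, -1.7]
grip_width: 0.0619
grasp_force: 20.0
t 38.6 p [0.5152 0.1475 0.3286] rpy [ 3.141  0.    -0.071] w 0.0619 gf 20.0 F [ 0.7  0.5 -1.7]
turn -0.001
yaw -0.071 shift [-0.6 -0.9 59.1]
yaw -0.070 shift [-0.6 -0.9 59.1]
```

```bash
python3 -m inch '[{"travel":[0,-1,6],"yaw":0,"hand":1},{"travel":[0,0,14],"yaw":0,"hand":1},{"travel":[0,0,15],"yaw":0,"hand":1},{"travel":[0,0,12],"yaw":0,"hand":1},{"travel":[0,0,6],"yaw":0,"hand":1},{"travel":[0,0,3],"yaw":0,"hand":1},{"travel":[0,0,1],"yaw":0,"hand":1},{"travel":[0,0,0],"yaw":0,"hand":1},{"travel":[0,0,0],"yaw":0,"hand":1},{"travel":[0,0,0],"yaw":0,"hand":1}]'
python3 go.py 0.5147 0.1485 0.2695 -0.07
```

```text
time: 39.6
eef_pos: [0.5144, 0.1498, 0.2723]
ee_rot: [-3.141, -0.001, -0.069]
contact_force: [0.5, -0.3, -1.3]
grip_width: 0.0618
grasp_force: 20.0
t 39.6 p [0.5144 0.1498 0.2723] rpy [-3.141e+00 -1.000e-03 -6.900e-02] w 0.0618 gf 20.0 F [ 0.5 -0.3 -1.3]
turn 0.001
yaw -0.069 shift [0.3 1.3 2.8]
yaw -0.070 shift [0.3 1.3 2.8]
```

```bash
python3 -m inch '[{"travel":[0,1,1.5],"yaw":0,"hand":1},{"travel":[0,0,1],"yaw":0,"hand":1},{"travel":[0,0,0.5],"yaw":0,"hand":1},{"travel":[0,0,0],"yaw":0,"hand":-0.6},{"travel":[0,0,0],"yaw":0,"hand":-0.6},{"travel":[0,0,0],"yaw":0,"hand":-0.6},{"travel":[0,0,-10],"yaw":0,"hand":-0.6},{"travel":[0,0,-30],"yaw":0,"hand":-0.6},{"travel":[0,0,-40],"yaw":0,"hand":-0.3},{"travel":[0,0,-40],"yaw":0,"hand":-0.3}]'
python3 go.py 0.4593 0.322 0.40 -0.07
```

```text
time: 40.6
eef_pos: [0.5139, 0.1488, 0.3901]
ee_rot: [3.141, 0.001, -0.069]
contact_force: [0.8, 0.0, 1.3]
grip_width: 0.0634
grasp_force: 0.0
t 40.6 p [0.5139 0.1488 0.3901] rpy [ 3.141e+00  1.000e-03 -6.900e-02] w 0.0634 gf 0.0 F [0.8 0.  1.3]
turn 0.001
yaw -0.069 shift [ -66.4 -169.    -9.9]
yaw -0.070 shift [ -66.6 -169.    -9.9]
```

```bash
python3 -m inch '[{"travel":[-14,-15,-15],"yaw":0,"hand":-0.3},{"travel":[-20,-30,-5],"yaw":0,"hand":-0.3},{"travel":[-16,-40,0],"yaw":0,"hand":-0.3},{"travel":[-12,-40,0],"yaw":0,"hand":-0.3},{"travel":[-4,-30,0],"yaw":0,"hand":-0.3},{"travel":[0,-14,0],"yaw":0,"hand":-0.3},{"travel":[0,0,10],"yaw":0,"hand":-0.3},{"travel":[0,0,15],"yaw":0,"hand":-0.3},{"travel":[0,0,0],"yaw":0,"hand":-0.3},{"travel":[0,0,0],"yaw":0,"hand":-0.3}]'
python3 go.py 0.4593 0.322 0.3515 -0.07
```

```text
time: 41.6
eef_pos: [0.4602, 0.3207, 0.3824]
ee_rot: [3.14, 0.002, -0.071]
contact_force: [0.3, -0.0, -0.2]
grip_width: 0.0614
grasp_force: 0.0
t 41.6 p [0.4602 0.3207 0.3824] rpy [ 3.14e+00  2.00e-03 -7.10e-02] w 0.0614 gf 0.0 F [ 0.3 -0.  -0.2]
turn -0.001
yaw -0.071 shift [-1.  -1.3 30.9]
yaw -0.070 shift [-1.  -1.3 30.9]
```

```bash
python3 -m inch '[{"travel":[-1,-1,10],"yaw":0,"hand":-0.3},{"travel":[0,0,12],"yaw":0,"hand":-0.3},{"travel":[0,0,7],"yaw":0,"hand":-0.3},{"travel":[0,0,2],"yaw":0,"hand":-0.3},{"travel":[0,0,0],"yaw":0,"hand":0.1},{"travel":[0,0,0],"yaw":0,"hand":1},{"travel":[0,0,0],"yaw":0,"hand":1},{"travel":[0,0,0],"yaw":0,"hand":1},{"travel":[0,0,0],"yaw":0,"hand":1},{"travel":[0,0,0],"yaw":0,"hand":1}]' 25
python3 go.py 0.37 0.322 0.41 -0.07
python3 -m inch '[{"travel":[0,0,-4],"yaw":0,"hand":1},{"travel":[0,0,-8],"yaw":0,"hand":1},{"travel":[0,0,-14],"yaw":0,"hand":1},{"travel":[0,0,-16],"yaw":0,"hand":1},{"travel":[-10,0,-16],"yaw":0,"hand":1},{"travel":[-22,0,-6],"yaw":0,"hand":1},{"travel":[-25,6,0],"yaw":0,"hand":1},{"travel":[-18,16,0],"yaw":0,"hand":1},{"travel":[-10,26,0],"yaw":0,"hand":1},{"travel":[-5,30,0],"yaw":0,"hand":1}]'
python3 go.py 0.507 0.0525 0.40 -0.07
```

```text
time: 42.6
eef_pos: [0.4591, 0.323, 0.353]
ee_rot: [-3.141, -0.001, -0.069]
contact_force: [-0.4, -0.1, 1.1]
grip_width: 0.0252
grasp_force: 25.0
t 42.6 p [0.4591 0.323  0.353 ] rpy [-3.141e+00 -1.000e-03 -6.900e-02] w 0.0252 gf 25.0 F [-0.4 -0.1  1.1]
turn 0.001
yaw -0.069 shift [-88.8   7.2 -57. ]
yaw -0.070 shift [-88.8   7.3 -57. ]
time: 43.6
eef_pos: [0.3621, 0.2512, 0.418]
ee_rot: [-3.141, -0.001, -0.066]
contact_force: [0.0, 0.0, -1.4]
grip_width: 0.0248
grasp_force: 25.0
t 43.6 p [0.3621 0.2512 0.418 ] rpy [-3.141e+00 -1.000e-03 -6.600e-02] w 0.0248 gf 25.0 F [ 0.   0.  -1.4]
turn 0.004
yaw -0.066 shift [157.8 188.7  18. ]
yaw -0.070 shift [158.5 188.1  18. ]
```

```bash
python3 -m inch '[{"travel":[0,32,0],"yaw":0.004,"hand":1},{"travel":[0,34,0],"yaw":0,"hand":1},{"travel":[2,34,0],"yaw":0,"hand":1},{"travel":[8,34,0],"yaw":0,"hand":1},{"travel":[16,28,0],"yaw":0,"hand":1},{"travel":[24,16,0],"yaw":0,"hand":1},{"travel":[30,7,0],"yaw":0,"hand":1},{"travel":[30,2,0],"yaw":0,"hand":1},{"travel":[25,0,0],"yaw":0,"hand":1},{"travel":[15,0,0],"yaw":0,"hand":1}]'
python3 go.py 0.507 0.0525 0.360 -0.07
```

```text
time: 44.6
eef_pos: [0.501, 0.0539, 0.4176]
ee_rot: [-3.141, -0.001, -0.073]
contact_force: [0.9, -0.3, -2.8]
grip_width: 0.0249
grasp_force: 25.0
t 44.6 p [0.501  0.0539 0.4176] rpy [-3.141e+00 -1.000e-03 -7.300e-02] w 0.0249 gf 25.0 F [ 0.9 -0.3 -2.8]
turn -0.003
yaw -0.073 shift [ 6.1  0.9 57.6]
yaw -0.070 shift [ 6.1  1.  57.6]
```

```bash
python3 -m inch '[{"travel":[4,1,6],"yaw":0,"hand":1},{"travel":[0,0,14],"yaw":0,"hand":1},{"travel":[0,0,15],"yaw":0,"hand":1},{"travel":[0,0,10],"yaw":0,"hand":1},{"travel":[0,0,5],"yaw":0,"hand":1},{"travel":[0,0,3],"yaw":0,"hand":1},{"travel":[0,0,1],"yaw":0,"hand":1},{"travel":[0,0,0],"yaw":0,"hand":1},{"travel":[0,0,0],"yaw":0,"hand":1},{"travel":[0,0,0],"yaw":0,"hand":1}]'
python3 go.py 0.507 0.0525 0.358 -0.07
```

```text
time: 45.6
eef_pos: [0.504, 0.0527, 0.3632]
ee_rot: [-3.142, -0.001, -0.073]
contact_force: [-0.2, 0.6, -2.3]
grip_width: 0.0247
grasp_force: 25.0
t 45.6 p [0.504  0.0527 0.3632] rpy [-3.142e+00 -1.000e-03 -7.300e-02] w 0.0247 gf 25.0 F [-0.2  0.6 -2.3]
turn -0.003
yaw -0.073 shift [ 3.  -0.   5.2]
yaw -0.070 shift [ 3.  -0.   5.2]
```

```bash
python3 -m inch '[{"travel":[3,0,2],"yaw":0,"hand":1},{"travel":[0,0,1.5],"yaw":0,"hand":1},{"travel":[0,0,1],"yaw":0,"hand":1},{"travel":[0,0,0.5],"yaw":0,"hand":1},{"travel":[0,0,0],"yaw":0,"hand":1},{"travel":[0,0,0],"yaw":0,"hand":1},{"travel":[0,0,0],"yaw":0,"hand":1},{"travel":[0,0,0],"yaw":0,"hand":1},{"travel":[0,0,0],"yaw":0,"hand":1},{"travel":[0,0,0],"yaw":0,"hand":1}]'
python3 go.py 0.507 0.0525 0.358 -0.07
```

```text
time: 46.6
eef_pos: [0.5069, 0.0525, 0.358]
ee_rot: [3.142, -0.001, -0.073]
contact_force: [-0.1, -0.1, 0.9]
grip_width: 0.0249
grasp_force: 25.0
t 46.6 p [0.5069 0.0525 0.358 ] rpy [ 3.142e+00 -1.000e-03 -7.300e-02] w 0.0249 gf 25.0 F [-0.1 -0.1  0.9]
turn -0.003
yaw -0.073 shift [ 0.1 -0.   0. ]
yaw -0.070 shift [ 0.1 -0.   0. ]
```

```bash
python3 -m inch '[{"travel":[0,0,0],"yaw":0,"hand":0},{"travel":[0,0,0],"yaw":0,"hand":0},{"travel":[0,0,0],"yaw":0,"hand":0},{"travel":[0,0,-10],"yaw":0,"hand":0},{"travel":[0,0,-30],"yaw":0,"hand":0},{"travel":[0,0,-35],"yaw":0,"hand":-0.9},{"travel":[3,-30,-5],"yaw":0,"hand":-0.9},{"travel":[3,-45,0],"yaw":0,"hand":-0.9},{"travel":[3,-45,0],"yaw":0,"hand":-0.9},{"travel":[3,-45,0],"yaw":0,"hand":-0.9}]'
python3 -m inch '[{"travel":[3,-45,0],"yaw":0,"hand":-0.9},{"travel":[3,-40,0],"yaw":0,"hand":-0.9},{"travel":[2,-17,0],"yaw":0,"hand":-0.9},{"travel":[0,0,0],"yaw":0,"hand":-0.9},{"travel":[0,0,0],"yaw":0,"hand":-0.9},{"travel":[0,0,0],"yaw":0,"hand":-0.9},{"travel":[0,0,0],"yaw":0,"hand":-0.9},{"travel":[0,0,0],"yaw":0,"hand":-0.9},{"travel":[0,0,0],"yaw":0,"hand":-0.9},{"travel":[0,0,0],"yaw":0,"hand":-0.9}]'
python3 go.py 0.5467 0.322 0.343 -0.07
```

```text
time: 47.6
eef_pos: [0.5309, 0.2177, 0.4388]
ee_rot: [-3.141, -0.002, -0.074]
contact_force: [0.2, 0.6, 0.2]
grip_width: 0.0834
grasp_force: 0.0
time: 48.6
eef_pos: [0.5463, 0.3169, 0.4379]
ee_rot: [-3.142, -0.0, -0.073]
contact_force: [0.5, 0.3, -0.6]
grip_width: 0.0891
grasp_force: 0.0
t 48.6 p [0.5463 0.3169 0.4379] rpy [-3.142 -0.    -0.073] w 0.0891 gf 0.0 F [ 0.5  0.3 -0.6]
turn -0.003
yaw -0.073 shift [ 0.  -5.1 94.9]
yaw -0.070 shift [ 0.  -5.1 94.9]
```

```bash
python3 -m inch '[{"travel":[0,-5,5],"yaw":-0.003,"hand":-0.9},{"travel":[0,0,18],"yaw":0,"hand":-0.9},{"travel":[0,0,22],"yaw":0,"hand":-0.9},{"travel":[0,0,22],"yaw":0,"hand":-0.9},{"travel":[0,0,16],"yaw":0,"hand":-0.9},{"travel":[0,0,8],"yaw":0,"hand":-0.9},{"travel":[0,0,3],"yaw":0,"hand":-0.9},{"travel":[0,0,0],"yaw":0,"hand":0},{"travel":[0,0,0],"yaw":0,"hand":1},{"travel":[0,0,0],"yaw":0,"hand":1}]' 30
python3 -m inch '[{"travel":[0,0,0],"yaw":0,"hand":1},{"travel":[0,0,0],"yaw":0,"hand":1},{"travel":[0,0,0],"yaw":0,"hand":1},{"travel":[0,0,0],"yaw":0,"hand":1},{"travel":[0,0,0],"yaw":0,"hand":1},{"travel":[0,0,0],"yaw":0,"hand":1},{"travel":[0,0,0],"yaw":0,"hand":1},{"travel":[0,0,-4],"yaw":0,"hand":1},{"travel":[0,0,-8],"yaw":0,"hand":1},{"travel":[0,0,-14],"yaw":0,"hand":1}]' 30
python3 go.py 0.37 0.322 0.42 -0.07
```

```text
time: 49.6
eef_pos: [0.5468, 0.3224, 0.345]
ee_rot: [-3.141, -0.002, -0.07]
contact_force: [-0.8, 0.6, 0.6]
grip_width: 0.0689
grasp_force: 0.0
time: 50.6
eef_pos: [0.5463, 0.3221, 0.3666]
ee_rot: [3.138, 0.006, -0.07]
contact_force: [-0.7, 0.1, -5.5]
grip_width: 0.0615
grasp_force: 29.6
t 50.6 p [0.5463 0.3221 0.3666] rpy [ 3.138  0.006 -0.07 ] w 0.0615 gf 29.6 F [-0.7  0.1 -5.5]
turn -0.0
yaw -0.070 shift [-175.9   12.4  -53.4]
yaw -0.070 shift [-175.9   12.4  -53.4]
```

```bash
python3 -m inch '[{"travel":[0,0,-16],"yaw":0,"hand":1},{"travel":[-6,0,-16],"yaw":0,"hand":1},{"travel":[-16,0,-14],"yaw":0,"hand":1},{"travel":[-26,0,-8],"yaw":0,"hand":1},{"travel":[-30,0,0],"yaw":0,"hand":1},{"travel":[-32,0,0],"yaw":0,"hand":1},{"travel":[-30,5,0],"yaw":0,"hand":1},{"travel":[-22,15,0],"yaw":0,"hand":1},{"travel":[-12,26,0],"yaw":0,"hand":1},{"travel":[-5,34,0],"yaw":0,"hand":1}]'
python3 -m inch '[{"travel":[-2,36,0],"yaw":0,"hand":1},{"travel":[0,38,0],"yaw":0,"hand":1},{"travel":[0,38,0],"yaw":0,"hand":1},{"travel":[0,38,0],"yaw":0,"hand":1},{"travel":[0,38,0],"yaw":0,"hand":1},{"travel":[0,38,0],"yaw":0,"hand":1},{"travel":[2,30,0],"yaw":0,"hand":1},{"travel":[8,18,0],"yaw":0,"hand":1},{"travel":[18,6,0],"yaw":0,"hand":1},{"travel":[26,0,0],"yaw":0,"hand":1}]'
python3 go.py 0.504 -0.0435 0.42 -0.07
```

```text
time: 51.6
eef_pos: [0.3605, 0.2549, 0.4246]
ee_rot: [-3.141, -0.0, -0.066]
contact_force: [0.8, -1.4, -3.7]
grip_width: 0.0616
grasp_force: 29.6
time: 52.6
eef_pos: [0.394, -0.0288, 0.4252]
ee_rot: [3.141, -0.002, -0.073]
contact_force: [0.5, -0.1, -5.3]
grip_width: 0.0613
grasp_force: 29.6
t 52.6 p [ 0.394  -0.0288  0.4252] rpy [ 3.141e+00 -2.000e-03 -7.300e-02] w 0.0613 gf 29.6 F [ 0.5 -0.1 -5.3]
turn -0.003
yaw -0.073 shift [110.7   6.6   5.2]
yaw -0.070 shift [110.7   6.9   5.2]
```

```bash
python3 -m inch '[{"travel":[26,4,0],"yaw":-0.002,"hand":1},{"travel":[26,2,0],"yaw":0,"hand":1},{"travel":[24,0,0],"yaw":0,"hand":1},{"travel":[18,0,0],"yaw":0,"hand":1},{"travel":[10,0,6],"yaw":0,"hand":1},{"travel":[3,0,14],"yaw":0,"hand":1},{"travel":[0,0,16],"yaw":0,"hand":1},{"travel":[0,0,16],"yaw":0,"hand":1},{"travel":[0,0,10],"yaw":0,"hand":1},{"travel":[0,0,5],"yaw":0,"hand":1}]'
python3 go.py 0.504 -0.0435 0.3485 -0.07
```

```text
time: 53.6
eef_pos: [0.5002, -0.041, 0.3549]
ee_rot: [-3.141, 0.003, -0.068]
contact_force: [0.9, 0.2, -5.0]
grip_width: 0.0612
grasp_force: 29.6
t 53.6 p [ 0.5002 -0.041   0.3549] rpy [-3.141e+00  3.000e-03 -6.800e-02] w 0.0612 gf 29.6 F [ 0.9  0.2 -5. ]
turn 0.002
yaw -0.068 shift [4.  2.2 6.4]
yaw -0.070 shift [4.  2.2 6.4]
```

```bash
python3 -m inch '[{"travel":[3.5,2,0],"yaw":0,"hand":1},{"travel":[0,0,2],"yaw":0,"hand":1},{"travel":[0,0,2],"yaw":0,"hand":1},{"travel":[0,0,1],"yaw":0,"hand":1},{"travel":[0,0,0.5],"yaw":0,"hand":1},{"travel":[0,0,0],"yaw":0,"hand":1},{"travel":[0,0,0],"yaw":0,"hand":1},{"travel":[0,0,0],"yaw":0,"hand":1},{"travel":[0,0,0],"yaw":0,"hand":1},{"travel":[0,0,0],"yaw":0,"hand":1}]'
python3 go.py 0.504 -0.0435 0.3485 -0.07
```

```text
time: 54.6
eef_pos: [0.5045, -0.0434, 0.3513]
ee_rot: [3.142, -0.0, -0.068]
contact_force: [-0.2, 0.2, -6.3]
grip_width: 0.0618
grasp_force: 29.6
t 54.6 p [ 0.5045 -0.0434  0.3513] rpy [ 3.142 -0.    -0.068] w 0.0618 gf 29.6 F [-0.2  0.2 -6.3]
turn 0.002
yaw -0.068 shift [-0.5  0.1  2.8]
yaw -0.070 shift [-0.5  0.1  2.8]
```

```bash
python3 -m inch '[{"travel":[0,0,1],"yaw":0,"hand":1},{"travel":[0,0,1],"yaw":0,"hand":1},{"travel":[0,0,1],"yaw":0,"hand":1},{"travel":[0,0,0.5],"yaw":0,"hand":1},{"travel":[0,0,0],"yaw":0,"hand":1},{"travel":[0,0,0],"yaw":0,"hand":1},{"travel":[0,0,0],"yaw":0,"hand":1},{"travel":[0,0,0],"yaw":0,"hand":1},{"travel":[0,0,0],"yaw":0,"hand":1},{"travel":[0,0,0],"yaw":0,"hand":1}]'
python3 go.py 0.504 -0.0435 0.3485 -0.07
```

```text
time: 55.6
eef_pos: [0.5044, -0.0434, 0.3497]
ee_rot: [3.141, -0.002, -0.068]
contact_force: [-4.0, -0.1, 5.6]
grip_width: 0.0612
grasp_force: 29.6
t 55.6 p [ 0.5044 -0.0434  0.3497] rpy [ 3.141e+00 -2.000e-03 -6.800e-02] w 0.0612 gf 29.6 F [-4.  -0.1  5.6]
turn 0.002
yaw -0.068 shift [-0.4  0.1  1.2]
yaw -0.070 shift [-0.4  0.1  1.2]
```

Contact. Release, rise, back off and check.

```bash
python3 -m inch '[{"travel":[0,0,0],"yaw":0,"hand":-0.7},{"travel":[0,0,0],"yaw":0,"hand":-0.7},{"travel":[0,0,0],"yaw":0,"hand":-0.7},{"travel":[0,0,0],"yaw":0,"hand":-0.7},{"travel":[0,0,-10],"yaw":0,"hand":-0.7},{"travel":[0,0,-25],"yaw":0,"hand":-0.7},{"travel":[0,0,-35],"yaw":0,"hand":-0.7},{"travel":[0,0,-20],"yaw":0,"hand":-0.7},{"travel":[-20,30,0],"yaw":0,"hand":-0.7},{"travel":[-30,40,0],"yaw":0,"hand":-0.7}]'
python3 -m inch '[{"travel":[-30,40,0],"yaw":0,"hand":-0.7},{"travel":[-30,40,0],"yaw":0,"hand":-0.7},{"travel":[-30,40,0],"yaw":0,"hand":-0.7},{"travel":[-20,40,0],"yaw":0,"hand":-0.7},{"travel":[-20,40,0],"yaw":0,"hand":-0.7},{"travel":[0,40,0],"yaw":0,"hand":-0.7},{"travel":[0,40,0],"yaw":0,"hand":-0.7},{"travel":[0,30,0],"yaw":0,"hand":-0.7},{"travel":[0,0,0],"yaw":0,"hand":-0.7},{"travel":[0,0,0],"yaw":0,"hand":-0.7}]'
python3 - <<'E'
from h import *
a=vision.read_camera('side');b=vision.read_camera('top')
cv2.imwrite('pics/top9.png',b[:,:,::-1])
o=cv2.imread('pics/top0.png'); box=np.s_[120:220,185:320]
d=cv2.absdiff(o,b[:,:,::-1])[box]
cv2.imwrite('pics/e1.png',np.vstack([np.hstack([cv2.resize(x[box] if x.shape[0]>200 else x,(390,290)) for x in (o,b[:,:,::-1])]),np.hstack([cv2.resize(d,(390,290)),cv2.resize(a[100:345,170:400,::-1],(390,290))])]))
# displacement of each top patch between first and last picture
for n,(x0,y0,x1,y1) in dict(can=(194,164,226,196),bottle=(238,166,266,196),spk=(276,158,312,204),eraser=(203,135,227,151),sharp=(291,143,308,156)).items():
    f=lambda i:np.float32(cv2.cvtColor(i[y0:y1,x0:x1],cv2.COLOR_BGR2GRAY))
    print(n,np.round(cv2.phaseCorrelate(f(o),f(np.ascontiguousarray(b[:,:,::-1])),cv2.createHanningWindow((x1-x0,y1-y0),cv2.CV_32F)),2))
s=status.read_state();print(s["time"],s["eef_pos"],s["contact_force"])
E
```

```text
time: 56.6
eef_pos: [0.4502, -0.1098, 0.4393]
ee_rot: [3.141, -0.003, -0.064]
contact_force: [0.3, -1.1, -0.7]
grip_width: 0.0796
grasp_force: 0.0
time: 57.6
eef_pos: [0.299, -0.4107, 0.4379]
ee_rot: [-3.141, 0.0, -0.069]
contact_force: [0.8, 0.8, -0.0]
grip_width: 0.0799
grasp_force: 0.0Traceback (most recent call last):
  File "<stdin>", line 10, in <module>
    return _wrapfunc(a, 'round', decimals=decimals, out=out)
    return _wrapit(obj, method, *args, **kwds)
    conv = _array_converter(obj)
ValueError: setting an array element with a sequence. The requested array has an inhomogeneous shape after 1 dimensions. The detected shape was (2,) + inhomogeneous part.
```

View pics/e1.png

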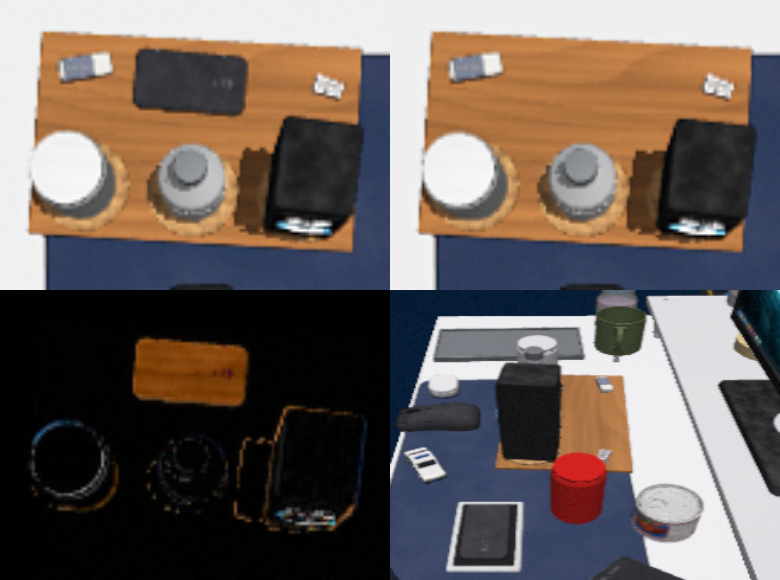

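The three stand on their coasters within about a pixel (~2–3 mm) of the start; the drive is on the pad (lower-right (488,538)) and the bystanders have not moved.

```bash
python3 -c "
from bench import job; print(job.sign_off())"
```

```text
the job is handed in; nothing more can be done
None
```

The job is handed in (no verdict came back): the drive lies on the docking pad, about 2 mm from centre and square with it; the speaker, can and bottle stand upright on their original coasters, about 2–3 mm from where they started, and the eraser, sharpener, mouse and mug look unmoved in the last pictures.

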